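# Lean an arm facing panel on the drying rest

## Robot

A 6-joint arm with a two-finger parallel gripper is mounted at the origin on the work surface. World frame = base frame: x ahead of the robot, y to its left, z up, the work surface at z = 0. Lengths are in m, angles in rad, forces in N, time in s.
With the tool pointing down it reaches from about 0.35 to 0.975 m from the base axis. Payload 4.9 kg.
Tool frame: the origin (TCP) lies on the centre line of the jaws, within the pads' length; the fingertips stand 19 mm ahead of it and the grasp point (between the pads) is the TCP; z points along the fingers, y is the line along which they close (so a half turn about z gives the same grasp; the last joint's range is limited). The gripper opens to 85 mm and grips with 20 to 120 N. Pads are 22 mm wide; open, the fingers measure 114 mm over their backs; the gripper's body (76 mm by 85 mm) begins 54 mm behind the grasp point. The pads swing forward as they close: fully open they stand 13 mm farther back than shut.
Start: joints at [-1.292, 0.053, 1.613, -0, 1.476, -0.119], TCP at [0.242, -0.576, 0.25] pointing down, gripper open.
Joint ranges: [-3.01, 3.01], [-1.01, 2.22], [0.06, 2.58], [-1.02, 4.17], [0.09, 2.62], [-3.14, 3.14]. Speed limits (rad/s): [2.57, 2.57, 3.14, 3.14, 3.14, 3.14].

## Interface

Orientations are given as a unit quaternion [w, x, y, z].
In Python, from plant import state, grab_frame, ticket, spotter gives the robot as it stands.
- The arm moves only by the tool apply_moves, never from a script. Its argument "series" is a list of rows, each an object of numbers: "jaw": the closure, from 0 (fully open) to 1 (shut); "dx", "dy", "dz": the shift along the tool's x, y, z in mm; "turn": the turn about the tool's z in rad. A call has 1 to 5 rows; each row is the pose to reach, as a shift and turn from the pose commanded when the call began, along the tool's axes at that moment; what a row does not reach only later rows make up. A row lasts 1/12 s, in which the tool goes at most 41.7 mm and 7.16 degrees, less where a joint would pass 70% of its speed; a pose out of reach is approached as far as the arm can. A call with a gripper value outside its range is refused whole. The fingers move at their own pace and stop on an object; the grip force is fixed at half the most. Time passes only in rows, so rows that repeat a pose let the fingers close. It gives the time, the measured TCP pose, the force, the opening and the grip force at its end, in the units of the state.
- state(): the state, without advancing time (a new reading comes with each control period).
- grab_frame(name): name is "scene" or "top" or "wrist"; returns a dict with "pixels" (384x512x3 uint8, red, green, blue), "mtx" (3x3 intrinsics, pixels), "camera_from_world" (4x4, takes a point from world to camera coordinates). Camera axes: x right, y down, z forward; pixel columns grow to the right and rows downward; lengths in m; the calibration is good to about 2 mm. A picture is of the moment at which its call begins. There is no depth.
- ticket.job_done(): hands the job in; it is judged then, once.
Trained networks look in a picture, given as the dict that the camera call returned (one of the last four; its "shot" number tells which), for a name from the list of things; names that differ only in an ending like _2 or _b are one class to them, and where a whole thing is asked for, a point or a joint stands for the part that bears it (a point fixed in the world has none). Each returns a list of dicts, best first, with "conf" (0 to 1); they miss things now and then, are a little off and sometimes report something else, mostly with a low value. They report only what shows in the picture. A call takes as long as a camera call. They do not tell look-alikes from the thing itself.
- spotter.outline_of(picture, target): "region" (384x512 bool, what is visible of it) and "extent" ([left, top, right, bottom] in pixels, round what is visible of it).
The state is a dict: "time": time; "joint_pos": joint angles; "joint_vel": joint speeds; "joint_efforts": joint torques, N m; "tool_pos": TCP position; "tool_rot": TCP orientation; "contact_force": force on the tool from outside, world axes, zero at the start; "ft_torque": the same for the moment, N m; "gripper_width": opening from 0.0 (shut) to 1.0 (fully open); "grasp_force": force on a finger pad.
Only numpy, scipy, OpenCV 4.12 (cv2) and the standard library are available. Lean on these libraries where they do the work, as an engineer would, in place of code of your own. Each camera call takes 0.05 s, during which the arm holds its last target. There are 200 camera calls.

## Task

Stand the long plywood chair-arm panel in the leaning rest: square foot on the bench right up against the toe strip, on the bar's side of it, rounded head up, leaning squarely back on about the middle of the steel bar. While you still hold it there, press it steadily and firmly, but not hard, against the bar for about half a second to be sure that it beds, then let go and leave it leaning by itself; leave the other things on the bench alone.

Things in the scene. Friction and masses are not known exactly. Their poses are not given: they have to be found in the camera images.
- panel: Long plywood arm facing panel, 225 x 60 x 12 mm, 85 to 170 g: straight stem with square foot, round head 80 mm wide. Origin: on its back face (starts underneath), centre line, 100 mm from the foot edge. x points along it to the head, y across the stem, z out of the front face (up at the start). Starts flat, head away from the robot. Stem sides are straight from x = -100 to 58 mm.
- panel_foot (a point): Middle of the panel's foot edge on the back face, 100 mm from the panel's origin along its -x; this edge stands on the bench when the panel leans. A grasp across the 60 mm stem with the tool leaning so that the fingertips point up to 30 degrees towards this foot lets the panel later be stood at 65 degrees with the tool leaning only 35 to 40 the other way.
- panel_head (a point): Centre of the panel's round head (40 mm radius), on the back face, 85 mm from the panel's origin along +x.
- battens: Two fixed dark battens, 30 mm wide, 160 mm long, 30 mm high, that the panel lies across; their centre lines are 70 mm either side of this origin (midway, on the bench) and run along its y axis. The panel's origin starts within about 25 mm of midway between them.
- rest: Fixed leaning rest. Origin: on the bench, middle of the toe strip's inner face; x points from strip to bar, y along the bar, z up. The foot goes at x > 0, on bare bench. Wooden cheeks at x = 72 to 147 mm, 150 mm high, 218 mm apart inside, on 14 mm high side runners, carry the rigid round steel bar (18 mm diameter). Bedding needs at least 4 N between panel and bar; over 30 N is too hard.
- bar_slots (a point): Point 125 mm above the bench, 109 mm from the rest's origin along x, midway between the slots of the cheeks. The bar's axis is at this height but up to 15 mm before or behind (rest x = 94 to 124 mm): its clamped setting is NOT measured; feel for it or see it. With the foot at the strip the panel meets it at 50 to 60 degrees to the bench; at 63 or steeper it is clear.
- toe: Fixed wooden toe strip on the bench, 20 mm thick (x), 254 mm long (y), 14 mm high; origin under its centre, axes as the rest's. Its inner face, towards the bar, is at the rest's origin. With the panel leaning, the front edge of its foot meets the strip and the back foot edge stands about 10 mm off it.
- spool: Bystander: wooden spool, 56 mm in diameter, 55 mm high, origin at its underside. Leave it.
- can: Bystander: plain aluminium can, 66 mm in diameter, 115 mm high, origin at its underside. Leave it.
- offcut: Bystander: short rectangular plywood offcut lying flat, 90 x 50 x 12 mm, origin at its underside. Not the panel; leave it.
Things that resemble listed ones, but are neither listed nor needed, are in the scene too. There is more than one size of the panel; the job needs the middle-sized. What is meant by the battens is not orange, and is the larger of those in its own colour.

How it is judged:
By the outcome, as a careful person would: the job done as asked, in the order asked, and still so for the second after the job is handed in, with the robot touching nothing.
It also fails if it takes over 54 s, if anything falls off the work surface, if the arm or the gripper's body presses on something with over 40 N, if the wrist force passes 120 N, or if a joint passes its speed limit or range.

## Working session

There is one attempt and no reset: what is moved stays moved. The work goes in short steps, Python scripts to look and compute and a tool call to move; the robot and the scene stay as the last step left them, time stands still between calls to the robot, and variables do not carry over. Pictures are saved under pics/ and viewed, at most 10 in all, crops included, and the job is handed in when it is done.

Besides the shell and the picture viewer there is one more tool, called as name([rows], argument=value, ...), one row to a line, values as JSON. apply_moves: Moves the arm, as the interface text tells. Its arguments: {"type":"object","properties":{"series":{"type":"array","items":{"type":"object","properties":{"jaw":{"type":"number"},"dx":{"type":"number"},"dy":{"type":"number"},"dz":{"type":"number"},"turn":{"type":"number"}}}}},"required":["series"]}

```bash
ls; mkdir -p pics; cat > h.py <<'E'
import numpy as np, cv2
from scipy.spatial.transform import Rotation as R
from plant import state, grab_frame, ticket, spotter
def save(f,n): cv2.imwrite(f'pics/{n}.png',cv2.cvtColor(f['pixels'],cv2.COLOR_RGB2BGR))
def proj(f,P):
    C=f['camera_from_world']; p=(np.atleast_2d(P)@C[:3,:3].T+C[:3,3])@f['mtx'].T
    return p[:,:2]/p[:,2:]
def unproj(f,uv,z):
    C=f['camera_from_world']; Rm=C[:3,:3]; o=-Rm.T@C[:3,3]
    uv=np.atleast_2d(uv).astype(float); d=np.c_[uv,np.ones(len(uv))]@np.linalg.inv(f['mtx']).T@Rm
    return o+d*((z-o[2])/d[:,2])[:,None]
def rot(s): q=s['tool_rot']; return R.from_quat([q[1],q[2],q[3],q[0]]).as_matrix()
E
python3 - <<'E'
from h import *
s=state(); print(s); print(rot(s))
a=grab_frame('scene'); b=grab_frame('top')
im=np.hstack([a['pixels'],b['pixels']])
save(a,'scene0'); save(b,'top0')
for n,f in(('scene',a),('top',b)):
    C=f['camera_from_world']; print(n,-C[:3,:3].T@C[:3,3],C[2,:3])
for t in['panel','battens','rest','toe','can','spool','offcut']:
    for d in spotter.outline_of(b,t):
        m=d['region']; c=np.argwhere(m).mean(0)[::-1] if m.any() else [0,0]
        print(t,round(d['conf'],2),np.array(d['extent']).astype(int),m.sum(),unproj(b,c,0.03)[0][:2].round(3))
E
```

```text
pics
{'time': 0.0, 'joint_pos': array([-1.29197624e+00,  5.33425130e-02,  1.61427103e+00,  2.29386613e-06,
        1.47602230e+00, -1.18996065e-01]), 'joint_vel': array([-2.05073308e-03,  4.81087930e-05, -9.08299588e-04,  2.99222704e-04,
       -9.50901503e-04,  9.11840482e-04]), 'joint_efforts': array([ 2.68477903e-03, -3.93677437e+01, -3.70173275e+01, -8.13485258e-06,
        7.04422957e-03, -6.60351390e-06]), 'tool_pos': array([ 0.24197099, -0.57562975,  0.24908561]), 'tool_rot': array([-1.01842519e-03,  9.80282435e-01,  1.97598844e-01, -8.04127576e-05]), 'contact_force': array([-0.94452648,  0.34400469,  0.34099765]), 'ft_torque': array([ 0.02335917, -0.01082316,  0.04518971]), 'grasp_force': 0.0, 'gripper_width': 0.9994143665032452}
[[ 9.21909381e-01  3.87405188e-01 -5.60133708e-04]
 [ 3.87405516e-01 -9.21907319e-01  1.96490971e-03]
 [ 2.44824853e-04 -2.02846759e-03 -9.99997913e-01]]
scene [1.26969818 0.0385947  1.00803652] [-0.63249415 -0.05374325 -0.7726984 ]
top [ 0.35585716 -0.03043572  1.33253709] [ 0.12982993  0.00493246 -0.99152401]
panel 0.97 [301 165 346 235] 1623 [ 0.511 -0.212]
panel 0.65 [378 127 448 227] 3194 [ 0.581 -0.475]
panel 0.61 [346 248 403 288] 974 [ 0.316 -0.364]
battens 0.79 [284 164 351 232] 687 [ 0.5   -0.175]
battens 0.63 [282  96 324 147] 538 [ 0.735 -0.151]
battens 0.59 [134 236 204 307] 1279 [0.287 0.234]
rest 0.6 [131 116 232 186] 1856 [0.666 0.223]
toe 0.75 [141 179 229 190] 607 [0.546 0.199]
can 0.68 [ 82 205 119 229] 685 [0.434 0.441]
spool 0.8 [234 104 250 122] 220 [0.765 0.034]
spool 0.17 [135 114 231 183] 1749 [0.665 0.22 ]
offcut 0.75 [231 232 260 257] 505 [0.372 0.015]
offcut 0.71 [ 83 203 119 227] 696 [0.434 0.439]
```

```bash
python3 - <<'E'
import cv2
a=cv2.imread('pics/top0.png'); cv2.imwrite('pics/top0c.png',cv2.resize(a[80:320,60:460],None,fx=2,fy=2,interpolation=cv2.INTER_CUBIC))
E
```

```text
(no output)
```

View pics/top0c.png

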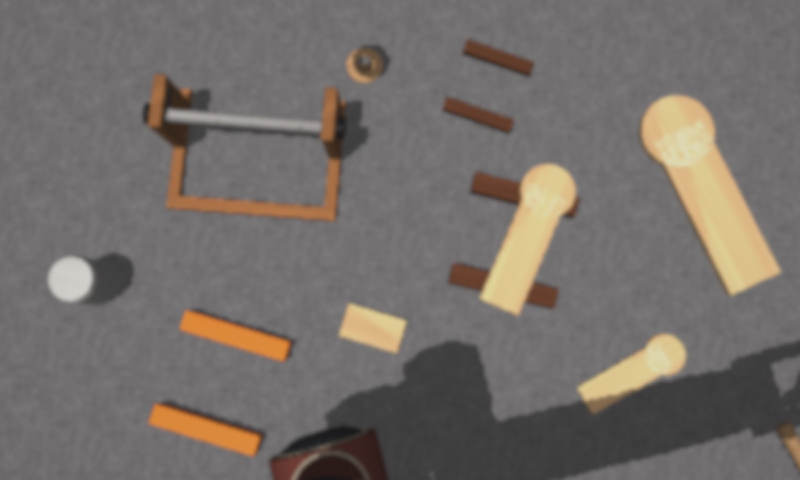

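View pics/scene0.png

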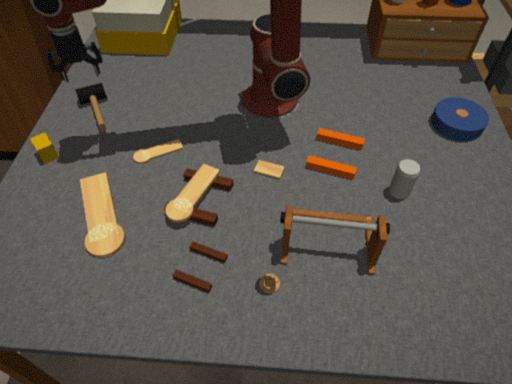

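```bash
cat > fit.py <<'E'
from h import *
from scipy.optimize import minimize
S=4
def hullmask(f,P):
    uv=proj(f,P); m=np.zeros((384*S,512*S),np.uint8)
    cv2.fillPoly(m,[cv2.convexHull(np.round((uv+.5)*S*16).astype(np.int32))],1,shift=4); return m
def fit(views,parts,x0):
    # views: [(frame, mask)], parts(x)-> list of world pt sets whose hulls are unioned
    big=[(f,cv2.resize(m.astype(np.float32),None,fx=S,fy=S,interpolation=cv2.INTER_LINEAR)>.5) for f,m in views]
    def cost(x):
        c=0
        for f,m in big:
            r=np.zeros(m.shape,bool)
            for P in parts(x): r|=hullmask(f,P)>0
            c+=(r^m).sum()/m.sum()
        return c
    x0=np.array(x0); best=None
    for k in range(2):
        sim=np.vstack([x0]+[x0+d for d in np.diag([.01,.01,.06])])
        o=minimize(cost,x0,method='Nelder-Mead',options=dict(initial_simplex=sim,xatol=1e-4,fatol=1e-5)); x0=o.x
    return o.x,o.fun
def place(x,pts):
    c,s=np.cos(x[2]),np.sin(x[2]); pts=np.array(pts,float)
    return np.c_[x[0]+c*pts[:,0]-s*pts[:,1],x[1]+s*pts[:,0]+c*pts[:,1],pts[:,2]]
def box(x0,x1,y0,y1,z0,z1): return [(a,b,c) for a in(x0,x1) for b in(y0,y1) for c in(z0,z1)]
t=np.linspace(0,2*np.pi,48)
head=[(.085+.04*np.cos(a),.04*np.sin(a),z) for a in t for z in(.03,.042)]
panel=lambda x:[place(x,box(-.1,.085,-.03,.03,.03,.042)),place(x,head)]
toe=lambda x:[place(x,box(-.02,0,-.127,.127,0,.014))]
def near(f,tgt,P):
    uv=proj(f,P)[0]; best=None
    for d in spotter.outline_of(f,tgt):
        e=d['extent']; c=np.array([(e[0]+e[2])/2,(e[1]+e[3])/2])
        if np.linalg.norm(c-uv)<25: return d['region']
E
python3 - <<'E'
from fit import *
fr={n:grab_frame(n) for n in('top','scene')}
mp={};mt={}
for n,f in fr.items():
    r=near(f,'panel',[.51,-.21,.036]); mt[n]=near(f,'toe',[.55,.2,.01])
    rgb=f['pixels'].astype(int); 
    if r is not None:
        z=cv2.dilate(r.astype(np.uint8),np.ones((7,7)))>0
        mp[n]=r; v=rgb[r]; w=rgb[z&~r]; print(n,r.sum(),np.median(v,0),np.median(w,0))
        med=np.median(v,0); mp[n+'c']=z&(np.abs(rgb-med).sum(2)<150)&(rgb[...,0]-rgb[...,2]>35)&(rgb[...,0]>140)
    print(n,'toe',None if mt[n] is None else mt[n].sum())
x0=[.50,-.20,-.3]
for ks in(['top'],['scene'],['topc'],['scenec'],['topc','scenec']):
    vs=[(fr[k.rstrip('c')],mp[k]) for k in ks if k in mp]
    if vs: print('panel',ks,[np.round(q,4) for q in fit(vs,panel,x0)])
for ks in(['top'],['scene'],['top','scene']):
    vs=[(fr[k],mt[k]) for k in ks if mt[k] is not None]
    if vs: print('toe',ks,[np.round(q,4) for q in fit(vs,toe,[.545,.21,-.05])])
# bar in top
for n,f in fr.items():
    rgb=f['pixels'].astype(int); 
    c=proj(f,[.66,.22,.125])[0]; Y,X=np.mgrid[:384,:512]
    m=(abs(X-c[0])<45)&(abs(Y-c[1])<14)&(rgb.min(2)>125)
    uv=np.argwhere(m)[:,::-1]; 
    if len(uv)>50:
        vx,vy,a,b=cv2.fitLine(uv.astype(np.float32),cv2.DIST_HUBER,0,.01,.01).ravel()
        P=unproj(f,[[a-30*vx,b-30*vy],[a,b],[a+30*vx,b+30*vy]],.125); print(n,len(uv),P.round(4).tolist())
E
```

```text
top 1688 [222. 200. 145.] [119. 115. 114.]
top toe 515
scene 1382 [221. 181. 108.] [93. 77. 65.]
scene toe 396
panel ['top'] [array([ 0.4976, -0.206 , -0.4023]), np.float64(0.0367)]
panel ['scene'] [array([ 0.495 , -0.2057, -0.4016]), np.float64(0.0322)]
panel ['topc'] [array([ 0.4979, -0.2071, -0.4001]), np.float64(0.0319)]
panel ['scenec'] [array([ 0.4881, -0.2076, -0.3999]), np.float64(0.084)]
panel ['topc', 'scenec'] [array([ 0.4946, -0.2067, -0.3981]), np.float64(0.193)]
toe ['top'] [array([ 0.5592,  0.2023, -0.065 ]), np.float64(0.2478)]
toe ['scene'] [array([ 0.5529,  0.2011, -0.0301]), np.float64(0.8348)]
toe ['top', 'scene'] [array([ 0.5575,  0.2015, -0.0679]), np.float64(1.1467)]
top 351 [[0.6595, 0.2811, 0.125], [0.6542, 0.1977, 0.125], [0.649, 0.1144, 0.125]]
scene 244 [[0.6423, 0.1297, 0.125], [0.6476, 0.207, 0.125], [0.6527, 0.2831, 0.125]]
```

```bash
cat >> h.py <<'E'
def goto(x,y,z,yaw=None):
    s=state(); T=rot(s); p=s['tool_pos']; d=T.T@(np.array([x,y,z])-p)*1000
    cy=np.arctan2(T[1,0],T[0,0]); t=0 if yaw is None else -((yaw-cy+np.pi)%(2*np.pi)-np.pi)
    print('t=%.2f pos %s yaw %.4f F %s w %.3f g %.1f'%(s['time'],p.round(4),cy,s['contact_force'].round(1),s['gripper_width'],s['grasp_force']))
    print('-> d mm',d.round(1),'turn %.4f'%t)
E
```

apply_moves([
  {"dx":37,"dy":-15,"turn":0.1,"jaw":0},
  {"dx":74,"dy":-30,"turn":0.2,"jaw":0},
  {"dx":111,"dy":-45,"turn":0.3,"jaw":0},
  {"dx":148,"dy":-60,"turn":0.4,"jaw":0},
  {"dx":185,"dy":-76,"turn":0.5,"jaw":0},
])

```text
invalid input at $.series[0]: expected keys jaw, dx, dy, dz, turn
```

```bash
python3 -c "
from h import *
goto(.5748,-.2394,.15,-.401)"
```

```text
t=0.75 pos [ 0.2421 -0.5762  0.2504] yaw 0.3977 F [-0.1 -0.1  0.4] w 1.001 g 0.0
-> d mm [ 437.2 -181.6  100.3] turn 0.7987
```

apply_moves([
  {"dx":37,"dy":-15,"dz":0,"turn":0.1,"jaw":0},
  {"dx":74,"dy":-30,"dz":0,"turn":0.2,"jaw":0},
  {"dx":111,"dy":-45,"dz":0,"turn":0.3,"jaw":0},
  {"dx":148,"dy":-60,"dz":0,"turn":0.4,"jaw":0},
  {"dx":185,"dy":-76,"dz":0,"turn":0.5,"jaw":0},
])

```text
time: 1.17
tool_pos: [0.3842, -0.4332, 0.2505]
tool_rot: [0.0, 0.999, -0.054, 0.0]
contact_force: [-0.0, 0.2, 0.8]
gripper_width: 0.996
grasp_force: 0.0
```

```bash
python3 -c "
from h import *
goto(.5748,-.2394,.15,-.401)"
```

```text
t=1.17 pos [ 0.3842 -0.4332  0.2505] yaw -0.1078 F [-0.   0.2  0.8] w 0.996 g 0.0
-> d mm [ 168.6 -213.2  100.5] turn 0.2932
```

apply_moves([
  {"dx":24,"dy":-30,"dz":0,"turn":0.1,"jaw":0},
  {"dx":48,"dy":-60,"dz":0,"turn":0.2,"jaw":0},
  {"dx":72,"dy":-91,"dz":10,"turn":0.29,"jaw":0},
  {"dx":96,"dy":-121,"dz":20,"turn":0.29,"jaw":0},
  {"dx":120,"dy":-152,"dz":30,"turn":0.29,"jaw":0},
])

```text
time: 1.58
tool_pos: [0.5194, -0.2941, 0.2205]
tool_rot: [0.0, 0.981, -0.195, 0.001]
contact_force: [-0.7, 0.1, 0.2]
gripper_width: 1.0
grasp_force: 0.0
```

```bash
python3 -c "
from h import *
goto(.5748,-.2394,.15,-.401)"
```

```text
t=1.58 pos [ 0.5194 -0.2941  0.2205] yaw -0.3924 F [-0.7  0.1  0.2] w 1.000 g 0.0
-> d mm [ 30.2 -71.8  70.5] turn 0.0086
```

apply_moves([
  {"dx":10,"dy":-24,"dz":20,"turn":0.009,"jaw":0},
  {"dx":20,"dy":-48,"dz":40,"turn":0.009,"jaw":0},
  {"dx":30,"dy":-72,"dz":60,"turn":0.009,"jaw":0},
  {"dx":30,"dy":-72,"dz":70,"turn":0.009,"jaw":0},
  {"dx":30,"dy":-72,"dz":70,"turn":0.009,"jaw":0},
])

```text
time: 2.0
tool_pos: [0.5721, -0.2385, 0.1466]
tool_rot: [-0.001, 0.98, -0.198, -0.003]
contact_force: [-0.5, 1.0, -0.6]
gripper_width: 1.001
grasp_force: 0.0
```

```bash
python3 - <<'E'
from fit import *
goto(.5748,-.2394,.15,-.401)
f=grab_frame('wrist'); save(f,'w1')
C=f['camera_from_world']; print(-C[:3,:3].T@C[:3,3],C[2,:3])
for d in spotter.outline_of(f,'panel'):
    m=d['region']; print(d['conf'],d['extent'],m.sum(),unproj(f,np.argwhere(m).mean(0)[::-1],.042)[0])
r=spotter.outline_of(f,'panel')
if r:
    m=max(r,key=lambda d:d['region'].sum())['region']
    print(fit([(f,m)],panel,[.497,-.206,-.4]))
E
```

```text
t=2.00 pos [ 0.5721 -0.2385  0.1466] yaw -0.3989 F [-0.5  1.  -0.6] w 1.001 g 0.0
-> d mm [ 2.8 -0.2 -3.4] turn 0.0021
[ 0.64724572 -0.27038224  0.2701324 ] [-0.29416284  0.12418218 -0.94765342]
0.82 [213.9, 157.9, 305.1, 343.2] 11915 [ 0.53653881 -0.22258715  0.042     ]
0.57 [366.3, 4.5, 509.4, 176.9] 14340 [ 0.62315367 -0.42292641  0.042     ]
(array([ 0.24366667, -0.05933333, -0.18      ]), np.float64(1.0))
```

View pics/w1.png

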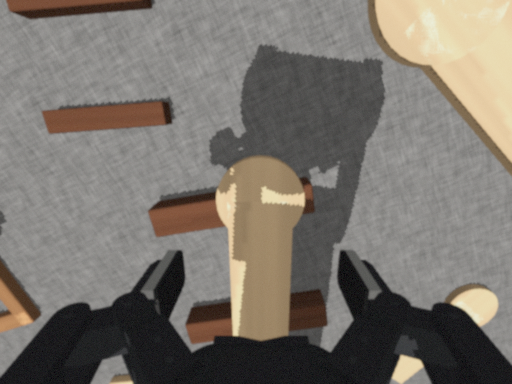

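```bash
python3 - <<'E'
from fit import *
f=grab_frame('wrist'); s=state(); T=rot(s); p=s['tool_pos']
d=spotter.outline_of(f,'panel'); d=[q for q in d if 200<q['extent'][0]<230][0]
m=d['region'].copy()
def par(x): return panel(x)
# mask out rows>=325 by clipping both
import fit as F
o=F.hullmask
def hm(fr,P):
    a=o(fr,P); a[325*F.S:]=0; return a
F.hullmask=hm; m[325:]=0
print(F.fit([(f,m)],panel,[.497,-.206,-.4]))
for h in(0,6,10,19):
    print(h,[proj(f,p+T@np.array([x,y,h*1e-3]))[0].round(0).tolist() for y in(-.0425,.0425) for x in(-.011,.011)])
E
```

```text
(array([ 0.49627014, -0.20542254, -0.40030719]), np.float64(0.010621767666226026))
0 [[183.0, 287.0], [179.0, 252.0], [339.0, 287.0], [343.0, 252.0]]
6 [[186.0, 281.0], [182.0, 246.0], [336.0, 281.0], [339.0, 246.0]]
10 [[188.0, 277.0], [184.0, 243.0], [334.0, 277.0], [337.0, 243.0]]
19 [[192.0, 268.0], [189.0, 235.0], [330.0, 268.0], [333.0, 235.0]]
```

apply_moves([
  {"dx":0,"dy":0,"dz":20,"turn":0,"jaw":0},
  {"dx":0,"dy":0,"dz":40,"turn":0,"jaw":0},
  {"dx":0,"dy":0,"dz":60,"turn":0,"jaw":0},
  {"dx":0,"dy":0,"dz":70,"turn":0,"jaw":0},
  {"dx":0,"dy":0,"dz":70,"turn":0,"jaw":0},
])

```text
time: 2.67
tool_pos: [0.5717, -0.2403, 0.0782]
tool_rot: [-0.001, 0.98, -0.2, -0.002]
contact_force: [-0.1, 0.6, -0.6]
gripper_width: 1.001
grasp_force: 0.0
```

```bash
python3 -c "
from h import *
f=grab_frame('top');goto(.5745,-.2385,.038,-.4005)"
```

```text
t=2.72 pos [ 0.5727 -0.2407  0.0799] yaw -0.4021 F [0.6 0.5 0.3] w 0.995 g 0.0
-> d mm [ 0.9 -2.8 41.9] turn -0.0016
```

```bash
python3 - <<'E'
from h import *
P=[]
for i in range(6):
    f=grab_frame('wrist'); P.append(state()['tool_pos'])
P=np.array(P); print(P.mean(0).round(4),P.std(0).round(4)); save(f,'w2')
goto(.5745,-.2385,.038,-.4005)
for d in spotter.outline_of(f,'panel')[:2]: print(d['conf'],d['extent'])
T=rot(state());p=P.mean(0)
for y in(-.0425,0,.0425): print(proj(f,p+T@np.array([0,y,.005]))[0].round(1))
h=np.array([.5745,-.2385,.042]);print(proj(f,h), [proj(f,h+T@np.array([0,y,0]))[0].round(1).tolist() for y in(-.04,.04)])
E
```

```text
[ 0.5742 -0.2411  0.082 ] [0.0003 0.0001 0.0004]
t=3.02 pos [ 0.5742 -0.2409  0.0819] yaw -0.4012 F [-1.1  0.5 -0.4] w 1.000 g 0.0
-> d mm [-0.8 -2.3 43.9] turn -0.0007
0.76 [196.3, 177.8, 315.7, 341.0]
0.6 [403.4, 4.0, 510.0, 114.0]
[184.  264.8]
[260.7 264.7]
[337.4 264.6]
[[256.93681923 237.62448429]] [[198.1, 237.7], [315.8, 237.6]]
```

View pics/w2.png

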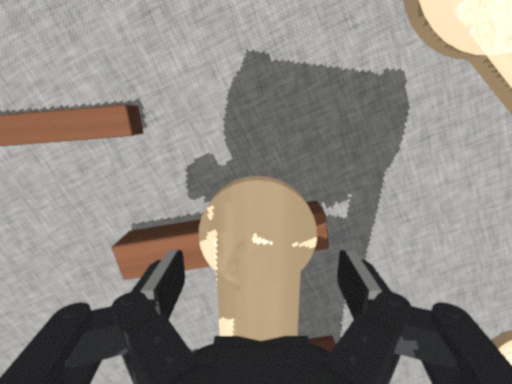

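apply_moves([
  {"dx":-0.5,"dy":-2.3,"dz":10,"turn":0,"jaw":0},
  {"dx":-0.5,"dy":-2.3,"dz":20,"turn":0,"jaw":0},
  {"dx":-0.5,"dy":-2.3,"dz":28,"turn":0,"jaw":0},
  {"dx":-0.5,"dy":-2.3,"dz":28,"turn":0,"jaw":0},
  {"dx":-0.5,"dy":-2.3,"dz":28,"turn":0,"jaw":0},
])

```text
time: 3.48
tool_pos: [0.5728, -0.2375, 0.0506]
tool_rot: [-0.0, 0.98, -0.199, -0.001]
contact_force: [0.9, -0.3, -0.1]
gripper_width: 1.001
grasp_force: 0.0
```

```bash
python3 - <<'E'
from h import *
for i in range(3): f=grab_frame('wrist')
goto(.5745,-.2385,.038,-.4005); s=state();T=rot(s);p=s['tool_pos']
for d in spotter.outline_of(f,'panel')[:1]: print(d['conf'],d['extent'])
print([proj(f,p+T@np.array([0,y,p[2]-.042]))[0].round(1).tolist() for y in(-.04,0,.04)])
E
```

```text
t=3.63 pos [ 0.5741 -0.2383  0.0526] yaw -0.4012 F [0.3 0.7 0.2] w 1.000 g 0.0
-> d mm [ 0.5  0.1 14.6] turn -0.0007
0.96 [189.5, 183.7, 331.2, 342.0]
[[190.5, 259.3], [260.5, 259.3], [330.5, 259.2]]
```

apply_moves([
  {"dx":0.5,"dy":0,"dz":5,"turn":0,"jaw":0},
  {"dx":0.5,"dy":0,"dz":10,"turn":0,"jaw":0},
  {"dx":0.5,"dy":0,"dz":13,"turn":0,"jaw":0},
  {"dx":0.5,"dy":0,"dz":13,"turn":0,"jaw":0},
  {"dx":0.5,"dy":0,"dz":13,"turn":0,"jaw":0},
])

```text
time: 4.1
tool_pos: [0.5739, -0.2381, 0.0387]
tool_rot: [-0.0, 0.98, -0.199, -0.0]
contact_force: [0.2, -0.4, -0.6]
gripper_width: 1.0
grasp_force: 0.0
```

```bash
python3 -c "
from h import *
f=grab_frame('top');f=grab_frame('top');goto(.5745,-.2385,.038,-.4005)"
```

```text
t=4.20 pos [ 0.5743 -0.2383  0.0393] yaw -0.4013 F [ 0.5  0.  -0. ] w 1.000 g 0.0
-> d mm [0.3 0.1 1.3] turn -0.0008
```

apply_moves([
  {"dx":0,"dy":0,"dz":1,"turn":0,"jaw":0},
  {"dx":0,"dy":0,"dz":1,"turn":0,"jaw":0.3},
  {"dx":0,"dy":0,"dz":1,"turn":0,"jaw":0.3},
  {"dx":0,"dy":0,"dz":1,"turn":0,"jaw":0.3},
  {"dx":0,"dy":0,"dz":1,"turn":0,"jaw":0.3},
])

```text
time: 4.62
tool_pos: [0.575, -0.2387, 0.0394]
tool_rot: [0.0, 0.98, -0.199, 0.001]
contact_force: [-0.5, 0.2, 6.0]
gripper_width: 0.904
grasp_force: 72.4
```

apply_moves([
  {"dx":0,"dy":0,"dz":-8,"turn":0,"jaw":0.3},
  {"dx":0,"dy":0,"dz":-20,"turn":0,"jaw":0.3},
  {"dx":0,"dy":0,"dz":-40,"turn":0,"jaw":0.3},
  {"dx":0,"dy":0,"dz":-60,"turn":0,"jaw":0.3},
  {"dx":0,"dy":0,"dz":-60,"turn":0,"jaw":0.3},
])

```text
time: 5.03
tool_pos: [0.5767, -0.2396, 0.1035]
tool_rot: [0.001, 0.98, -0.199, 0.004]
contact_force: [1.0, -0.5, -0.2]
gripper_width: 0.906
grasp_force: 72.0
```

```bash
python3 - <<'E'
from h import *
f=grab_frame('wrist');f2=grab_frame('scene');f=grab_frame('wrist');goto(.5745,-.2385,.098,-.4005)
s=state(); print(s['contact_force'],s['ft_torque'])
c=proj(f2,s['tool_pos'])[0].astype(int); print(c)
a=f2['pixels'][c[1]-70:c[1]+60,c[0]-80:c[0]+80]
a=cv2.resize(a,(480,390),interpolation=cv2.INTER_CUBIC); w=cv2.resize(f['pixels'],(320,240))
im=np.zeros((390,800,3),np.uint8); im[:,:480]=a; im[:240,480:]=w
cv2.imwrite('pics/lift.png',im[...,::-1])
E
```

```text
t=5.18 pos [ 0.5738 -0.2381  0.0978] yaw -0.4012 F [ 0.1 -0.2 -1.9] w 0.908 g 72.0
-> d mm [ 0.8  0.1 -0.2] turn -0.0007
[ 0.08522761 -0.21577836 -1.90349774] [-0.08140856 -0.14432015 -0.02806244]
[175 196]
```

View pics/lift.png

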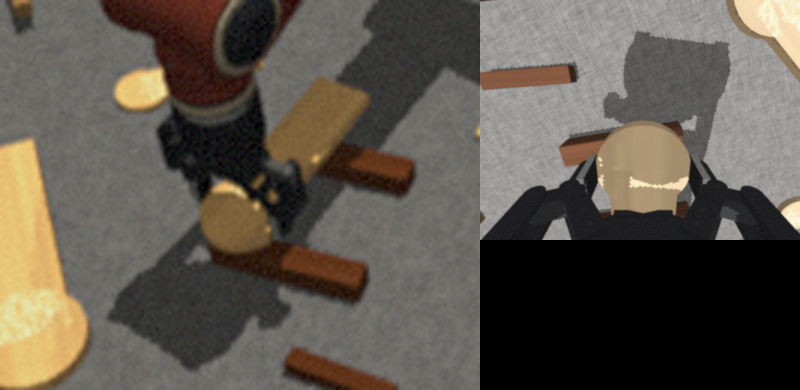

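```bash
python3 - <<'E'
from h import *
f=grab_frame('scene'); s=state();T=rot(s);p=s['tool_pos']
for a in(0,5,10,15,20,30):
    r=np.radians(a); u=np.array([np.cos(r),0,-np.sin(r)]); n=np.array([-np.sin(r),0,-np.cos(r)]) # tool z down: head up means -z
    print(a,[proj(f,p+T@(-.185*u+n*.006+np.array([0,y,.002])))[0].round(1).tolist() for y in(-.03,.03)])
E
```

```text
0 [[218.1, 156.8], [201.4, 150.5]]
5 [[218.5, 160.5], [201.9, 154.2]]
10 [[218.6, 164.4], [202.2, 158.0]]
15 [[218.5, 168.4], [202.2, 162.1]]
20 [[218.2, 172.6], [202.0, 166.3]]
30 [[216.9, 181.4], [200.9, 175.0]]
```

```bash
python3 -c "
from h import *
goto(.62,.2,.33,-.065)"
```

```text
t=5.23 pos [ 0.5733 -0.2378  0.0968] yaw -0.4012 F [ 0.1 -1.2 -1.5] w 0.908 g 72.0
-> d mm [-128.5 -421.3 -232.7] turn -0.3362
```

apply_moves([
  {"dx":0,"dy":0,"dz":-25,"turn":0,"jaw":0.3},
  {"dx":-5,"dy":-15,"dz":-55,"turn":-0.02,"jaw":0.3},
  {"dx":-12,"dy":-35,"dz":-85,"turn":-0.06,"jaw":0.3},
  {"dx":-20,"dy":-60,"dz":-115,"turn":-0.1,"jaw":0.3},
  {"dx":-30,"dy":-88,"dz":-145,"turn":-0.14,"jaw":0.3},
])

```text
time: 5.65
tool_pos: [0.5801, -0.1454, 0.242]
tool_rot: [-0.0, 0.992, -0.13, -0.002]
contact_force: [0.4, 0.2, -2.3]
gripper_width: 0.908
grasp_force: 72.5
```

```bash
python3 -c "
from h import *
goto(.62,.2,.33,-.065)"
```

```text
t=5.65 pos [ 0.5801 -0.1454  0.242 ] yaw -0.2609 F [ 0.4  0.2 -2.3] w 0.908 g 72.5
-> d mm [ -50.8 -344.   -87.7] turn -0.1959
```

apply_moves([
  {"dx":-5,"dy":-33,"dz":-15,"turn":-0.04,"jaw":0.3},
  {"dx":-10,"dy":-66,"dz":-30,"turn":-0.08,"jaw":0.3},
  {"dx":-15,"dy":-100,"dz":-45,"turn":-0.12,"jaw":0.3},
  {"dx":-20,"dy":-135,"dz":-60,"turn":-0.16,"jaw":0.3},
  {"dx":-25,"dy":-170,"dz":-75,"turn":-0.196,"jaw":0.3},
])

```text
time: 6.07
tool_pos: [0.6, 0.0264, 0.3164]
tool_rot: [-0.0, 0.999, -0.032, -0.002]
contact_force: [0.9, -0.4, -1.0]
gripper_width: 0.908
grasp_force: 72.5
```

apply_moves([
  {"dx":3,"dy":-34,"dz":-5,"turn":0,"jaw":0.3},
  {"dx":6,"dy":-68,"dz":-10,"turn":0,"jaw":0.3},
  {"dx":9,"dy":-102,"dz":-10,"turn":0,"jaw":0.3},
  {"dx":12,"dy":-136,"dz":-10,"turn":0,"jaw":0.3},
  {"dx":13,"dy":-170,"dz":-10,"turn":0,"jaw":0.3},
])

```text
time: 6.48
tool_pos: [0.6244, 0.1951, 0.3255]
tool_rot: [0.0, 0.999, -0.033, -0.002]
contact_force: [0.4, 0.3, -1.6]
gripper_width: 0.909
grasp_force: 72.5
```

```bash
python3 - <<'E'
from h import *
for i in range(3): f=grab_frame('wrist')
save(f,'w3'); np.savez('w3.npz',pixels=f['pixels'],mtx=f['mtx'],camera_from_world=f['camera_from_world'])
goto(.62,.2,.33,-.065); print(state()['joint_pos'].round(2))
a=cv2.imread('pics/w3.png'); cv2.imwrite('pics/w3b.png',cv2.resize(a,(768,576),interpolation=cv2.INTER_CUBIC))
E
```

```text
t=6.63 pos [0.624  0.1956 0.3251] yaw -0.0615 F [-0.1 -0.1 -1.2] w 0.909 g 72.6
-> d mm [-4.3 -4.1 -4.9] turn 0.0035
[ 0.19  0.09  1.45 -0.    1.61  1.82]
```

View pics/w3b.png

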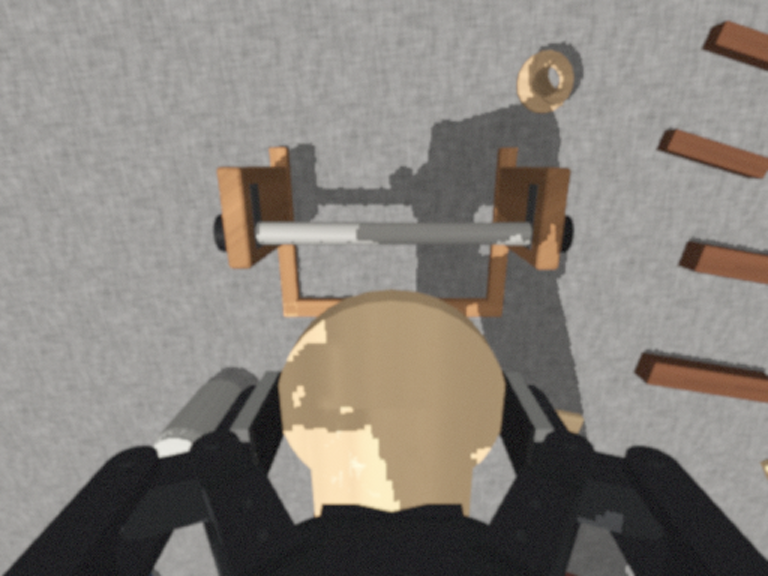

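```bash
python3 - <<'E'
from h import *
f=dict(np.load('w3.npz'))
q=np.array([[241,168],[252,267],[548,168],[535,268]])/1.5-.17
P=unproj(f,q,.15)[:,:2]; L=np.array([[.147,.109],[.072,.109],[.147,-.109],[.072,-.109]])
A=L-L.mean(0);B=P-P.mean(0); yaw=np.arctan2((A[:,0]*B[:,1]-A[:,1]*B[:,0]).sum(),(A*B).sum())
Rm=np.array([[np.cos(yaw),-np.sin(yaw)],[np.sin(yaw),np.cos(yaw)]]); O=P.mean(0)-Rm@L.mean(0)
print('rest',O.round(4),round(yaw,4),'resid mm',((P-O)@Rm-L).round(4).tolist())
loc=lambda uv,z:((unproj(f,np.array(uv)/1.5-.17,z)[:,:2]-O)@Rm).round(4).tolist()
# bar edges by gradient, columns
g=cv2.cvtColor(f['pixels'],cv2.COLOR_RGB2GRAY).astype(float)
for u in(180,200,220,325,340): print(u,g[142:170,u].astype(int))
print('bar',loc([[270,233],[390,234],[520,235]],.125))
print('strip outer corners z14',loc([[283,315],[503,315]],.014),'inner',loc([[300,300],[488,300]],.014))
E
```

```text
rest [0.5572 0.2   ] -0.0628 resid mm [[-0.0015, -0.0004], [0.0014, -0.0004], [-0.001, 0.0], [0.0011, 0.0008]]
180 [ 61  59  61  60  61  84 121 156 176 187 198 203 211 216 217 216 209 202
 192 175 138  89  59  60  57  75 104 141]
200 [ 90  90  86  88  91 101 123 151 172 184 195 203 206 212 215 215 211 203
 193 178 161 152 158 157 159 163 160 157]
220 [159 157 156 156 158 150 140 149 168 182 191 197 202 207 213 215 210 204
 194 180 163 152 158 163 160 160 157 156]
325 [161 163 163 165 165 159 140 121 120 124 124 125 127 129 128 124 121 118
 113 112 111 128 141 147 149 149 148 129]
340 [ 61  61  62  62  65  71  93 108 118 125 123 128 130 133 138 159 177 183
 186 180 162 124  91  79  82  84  87  89]
bar [[0.0954, 0.0999], [0.0948, 0.003], [0.0943, -0.1021]]
strip outer corners z14 [[-0.0177, 0.1273], [-0.0171, -0.1279]] inner [[0.0007, 0.1063], [0.0013, -0.109]]
```

```bash
cat >> h.py <<'E'
O=np.array([.5572,.2]); YAW=-.0628
def rgo(x,z,y=0,yaw=YAW):
    c,s=np.cos(YAW),np.sin(YAW); goto(O[0]+c*x-s*y,O[1]+s*x+c*y,z,yaw)
    p=state()['tool_pos']; d=p[:2]-O; print('rest pos x %.1f y %.1f z %.1f mm'%(1000*(c*d[0]+s*d[1]),1000*(-s*d[0]+c*d[1]),1000*p[2]), 'tq',state()['ft_torque'].round(2))
E
python3 -c "
from h import *
rgo(.31,.32)"
```

```text
t=6.63 pos [0.624  0.1956 0.3251] yaw -0.0615 F [-0.1 -0.1 -1.2] w 0.909 g 72.6
-> d mm [2.431e+02 1.000e-01 4.100e+00] turn 0.0013
rest pos x 67.0 y -0.2 z 325.1 mm tq [-0.01 -0.11  0.03]
```

apply_moves([
  {"dx":33,"dy":0,"dz":0,"turn":0,"jaw":0.3},
  {"dx":66,"dy":0,"dz":0,"turn":0,"jaw":0.3},
  {"dx":100,"dy":0,"dz":0,"turn":0,"jaw":0.3},
  {"dx":135,"dy":0,"dz":0,"turn":0,"jaw":0.3},
  {"dx":170,"dy":0,"dz":0,"turn":0,"jaw":0.3},
])

```text
time: 7.05
tool_pos: [0.7956, 0.1806, 0.326]
tool_rot: [0.0, 0.999, -0.033, -0.001]
contact_force: [-0.1, -0.4, -1.2]
gripper_width: 0.906
grasp_force: 72.6
```

apply_moves([
  {"dx":30,"dy":0,"dz":0,"turn":0,"jaw":0.3},
  {"dx":58,"dy":0,"dz":0,"turn":0,"jaw":0.3},
  {"dx":74,"dy":0,"dz":0,"turn":0,"jaw":0.3},
  {"dx":75,"dy":0,"dz":20,"turn":0,"jaw":0.3},
  {"dx":75,"dy":0,"dz":45,"turn":0,"jaw":0.3},
])

```text
time: 7.47
tool_pos: [0.8713, 0.1752, 0.2833]
tool_rot: [0.0, 0.999, -0.034, 0.002]
contact_force: [0.2, 0.7, -1.5]
gripper_width: 0.907
grasp_force: 72.6
```

```bash
python3 -c "
from h import *
rgo(.31,.093)"
```

```text
t=7.47 pos [0.8713 0.1752 0.2833] yaw -0.0675 F [ 0.2  0.7 -1.5] w 0.907 g 72.6
-> d mm [ -5.7  -5.  190.3] turn -0.0047
rest pos x 315.1 y -5.1 z 283.3 mm tq [-0.02 -0.09  0.01]
```

apply_moves([
  {"dx":-3,"dy":-4,"dz":35,"turn":-0.003,"jaw":0.3},
  {"dx":-3,"dy":-4,"dz":70,"turn":-0.003,"jaw":0.3},
  {"dx":-3,"dy":-4,"dz":105,"turn":-0.003,"jaw":0.3},
  {"dx":-3,"dy":-4,"dz":140,"turn":-0.003,"jaw":0.3},
  {"dx":-3,"dy":-4,"dz":160,"turn":-0.003,"jaw":0.3},
])

```text
time: 7.88
tool_pos: [0.8635, 0.1794, 0.1143]
tool_rot: [0.001, 0.999, -0.032, -0.005]
contact_force: [-0.4, 0.6, -3.3]
gripper_width: 0.909
grasp_force: 72.6
```

```bash
python3 -c "
from h import *
f=grab_frame('top');f=grab_frame('scene');f=grab_frame('wrist')
rgo(.24,.093)
g=spotter.outline_of(f,'panel')
im=np.zeros((384,512,3),np.uint8);save(f,'w4')"
```

```text
t=8.03 pos [0.8643 0.1799 0.1172] yaw -0.0635 F [ 0.3  0.5 -2. ] w 0.904 g 72.6
-> d mm [-67.5  -0.7  24.8] turn -0.0007
rest pos x 307.7 y -0.7 z 117.2 mm tq [-0.03 -0.12 -0.01]
```

apply_moves([
  {"dx":0,"dy":-0.7,"dz":15,"turn":0,"jaw":0.3},
  {"dx":0,"dy":-0.7,"dz":26,"turn":0,"jaw":0.3},
  {"dx":-20,"dy":-0.7,"dz":26,"turn":0,"jaw":0.3},
  {"dx":-45,"dy":-0.7,"dz":26,"turn":0,"jaw":0.3},
  {"dx":-68,"dy":-0.7,"dz":26,"turn":0,"jaw":0.3},
])

```text
time: 8.5
tool_pos: [0.798, 0.1866, 0.0965]
tool_rot: [-0.0, 1.0, -0.031, 0.0]
contact_force: [-0.1, 0.2, -0.8]
gripper_width: 0.907
grasp_force: 72.6
```

```bash
python3 -c "
from h import *
f=grab_frame('top');f=grab_frame('scene')
rgo(.24,.108)
c=proj(f,[.75,.19,.1])[0].astype(int);print(c)
a=f['pixels'][max(0,c[1]-90):c[1]+60,c[0]-100:c[0]+100]
cv2.imwrite('pics/s4.png',cv2.resize(a,None,fx=3,fy=3,interpolation=cv2.INTER_CUBIC)[...,::-1])"
```

```text
t=8.60 pos [0.7953 0.1874 0.0957] yaw -0.0609 F [-0.1 -0.5 -2.7] w 0.907 g 72.7
-> d mm [  1.5   2.3 -12.3] turn 0.0019
rest pos x 238.4 y 2.3 z 95.7 mm tq [ 0.01 -0.14 -0.  ]
[331 260]
```

View pics/s4.png

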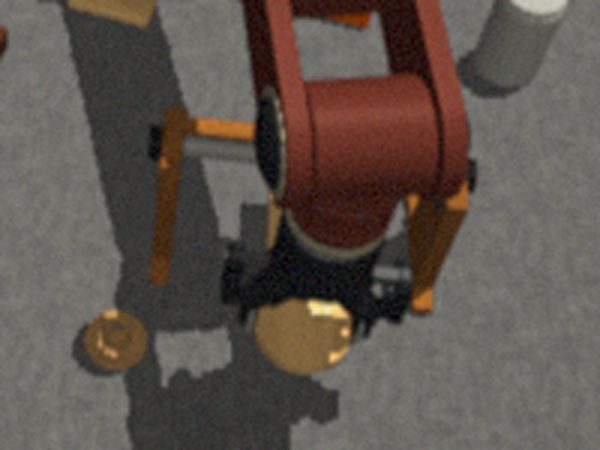

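apply_moves([
  {"dx":1.6,"dy":2.3,"dz":-16,"turn":0,"jaw":0.3},
  {"dx":2.4,"dy":2.3,"dz":-29,"turn":0,"jaw":0.3},
  {"dx":2,"dy":2.3,"dz":-41.7,"turn":0,"jaw":0.3},
  {"dx":0.5,"dy":2.3,"dz":-54,"turn":0,"jaw":0.3},
  {"dx":-2,"dy":2.3,"dz":-66.8,"turn":0,"jaw":0.3},
])

```text
time: 9.02
tool_pos: [0.7978, 0.1843, 0.1661]
tool_rot: [-0.0, 1.0, -0.031, 0.001]
contact_force: [-1.3, -0.6, -3.7]
gripper_width: 0.905
grasp_force: 72.7
```

```bash
python3 -c "
from h import *
rgo(.2157,.2087)"
```

```text
t=9.02 pos [0.7978 0.1843 0.1661] yaw -0.0626 F [-1.3 -0.6 -3.7] w 0.905 g 72.7
-> d mm [-25.3  -0.6 -42.6] turn 0.0002
rest pos x 241.1 y -0.6 z 166.1 mm tq [ 0.17 -0.4  -0.18]
```

apply_moves([
  {"dx":-3.7,"dy":0,"dz":-12.2,"turn":0,"jaw":0.3},
  {"dx":-8.3,"dy":0,"dz":-24,"turn":0,"jaw":0.3},
  {"dx":-14,"dy":0,"dz":-35.4,"turn":0,"jaw":0.3},
  {"dx":-20.7,"dy":0,"dz":-46.2,"turn":0,"jaw":0.3},
  {"dx":-28.3,"dy":0,"dz":-56.4,"turn":0,"jaw":0.3},
])

```text
time: 9.43
tool_pos: [0.7678, 0.1862, 0.2214]
tool_rot: [0.0, 1.0, -0.031, 0.0]
contact_force: [0.7, -0.0, -4.1]
gripper_width: 0.906
grasp_force: 72.5
```

```bash
python3 -c "
from h import *
f=grab_frame('scene');f=grab_frame('wrist')
rgo(.1587,.2582);save(f,'w5')
"
```

```text
t=9.53 pos [0.7684 0.1868 0.2239] yaw -0.0618 F [ 2.5 -0.  -1.6] w 0.906 g 72.0
-> d mm [-52.7  -0.1 -34.5] turn 0.0010
rest pos x 211.6 y 0.0 z 223.9 mm tq [-0.   -0.56 -0.03]
```

View pics/w5.png

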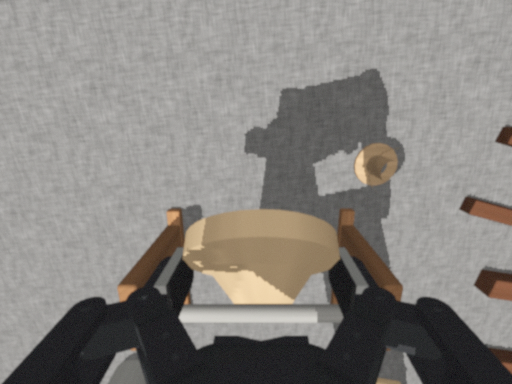

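apply_moves([
  {"dx":-8.4,"dy":0,"dz":-9.6,"turn":0,"jaw":0.3},
  {"dx":-17.6,"dy":0,"dz":-18.3,"turn":0,"jaw":0.3},
  {"dx":-27.6,"dy":0,"dz":-26.2,"turn":0,"jaw":0.3},
  {"dx":-38.2,"dy":0,"dz":-33.2,"turn":0,"jaw":0.3},
  {"dx":-49.4,"dy":0,"dz":-39.3,"turn":0,"jaw":0.3},
])

```text
time: 9.95
tool_pos: [0.7183, 0.1893, 0.2596]
tool_rot: [-0.0, 1.0, -0.031, -0.0]
contact_force: [1.1, 1.5, -2.9]
gripper_width: 0.894
grasp_force: 71.9
```

```bash
cat > tilt.py <<'E'
from fit import *
s=state(); T=rot(s)
import sys
off=-.002
def pts(x):
    # x: pitch(rad), roll offset along panel axis, z offset ; panel local relative to head centre
    p=s['tool_pos']
    th=x[0]; u=np.array([np.cos(th),0,-np.sin(th)]); n=np.array([-np.sin(th),0,-np.cos(th)]); y=np.array([0,1.,0])
    def W(L): return np.array([p+T@(u*(l[0]-.085+x[1])+y*l[1]+n*(l[2]-.006)+np.array([0,0,x[2]])) for l in L])
    z=[(a,b,c) for a in(-.1,.085) for b in(-.03,.03) for c in(0,.012)]
    h=[(.085+.04*np.cos(a),.04*np.sin(a),c) for a in t for c in(0,.012)]
    return [W(z),W(h)]
def headmask(f):
    ms=[d for d in spotter.outline_of(f,'panel')]
    uv=proj(f,s['tool_pos'])[0]
    for d in ms:
        e=d['extent']
        if e[0]-25<uv[0]<e[2]+25 and e[1]-40<uv[1]<e[3]+40: return d
E
python3 - <<'E'
from tilt import *
f=grab_frame('scene');w=grab_frame('wrist'); import tilt; tilt.s=state(); 
from h import rgo
rgo(.1587,.2582)
for n,fr in(('scene',f),('wrist',w)):
    d=headmask(fr)
    if d is None: print(n,'none'); continue
    print(n,d['conf'],np.round(d['extent'],1))
    for a in(50,55,60,65,70,75):
        H=proj(fr,pts([np.radians(a),0,.002])[1]); print(a,H.min(0).round(1),H.max(0).round(1))
E
```

```text
t=10.05 pos [0.7182 0.1896 0.2613] yaw -0.0615 F [ 1.9 -0.1 -1.2] w 0.894 g 71.0
-> d mm [-2.7 -0.2  3.1] turn 0.0013
rest pos x 161.4 y -0.2 z 261.3 mm tq [-0.03 -0.36  0.06]
scene 0.57 [320.6 212.  363.2 234.5]
50 [322.5 208.3] [359.3 218.1]
55 [322.5 208.4] [359.3 217.6]
60 [322.5 207.6] [359.3 218.2]
65 [322.5 206.3] [359.2 219.3]
70 [322.5 205. ] [359.2 220.6]
75 [322.5 203.6] [359.2 221.9]
wrist 0.87 [178.7 231.5 341.3 272.1]
50 [183.1 237.2] [338.  282.9]
55 [183.2 245.5] [337.9 277.6]
60 [183.4 254.2] [337.7 285.5]
65 [183.6 249.3] [337.5 294.5]
70 [183.9 244.3] [337.2 303.2]
75 [183.8 239.4] [337.3 311.5]
```

```bash
python3 - <<'E'
import tilt; from tilt import *
f=grab_frame('scene');w=grab_frame('wrist'); tilt.s=state(); tilt.T=rot(tilt.s)
d=headmask(w); m=d['region']; ys,xs=np.where(m)
for v in range(ys.min(),ys.max()+1,5): r=np.where(m[v])[0]; print(v,r.min(),r.max(),end='; ')
print(); d2=headmask(f); m2=d2['region']
for v in range(int(d2['extent'][1]),int(d2['extent'][3])+1,3):
    r=np.where(m2[v])[0]
    if len(r): print(v,r.min(),r.max(),end='; ')
print()
def uni(fr,x):
    r=np.zeros((384*S,512*S),bool)
    for P in pts(x): r|=hullmask(fr,P)>0
    return r[S//2::S,S//2::S]
best=[]
for a in range(45,86,3):
  for o in(-.02,-.015,-.01,-.005,0,.005,.01,.015,.02):
    x=[np.radians(a),o,.002]; H=uni(w,x); H2=uni(f,x)
    # wrist: compare only rows above 275 & cols 190..330 (rest occluded); scene: only require mask inside model + top rows
    c1=(H^m)[:270,195:325].sum()/m.sum(); c2=(m2&~H2).sum()/m2.sum()+(H2&~m2)[:int(d2['extent'][1])].sum()*0
    best.append((c1,c2,a,o))
for k in(0,1): print(sorted(best,key=lambda b:b[k])[:6])
print(sorted(best,key=lambda b:b[0]+b[1])[:8])
E
```

```text
235 221 298; 240 181 340; 245 180 341; 250 180 341; 255 180 341; 260 181 341; 265 187 338; 270 224 302; 
214 324 355; 217 324 359; 220 324 359; 223 323 358; 226 321 350; 229 320 346; 232 330 342; 
[(np.float64(0.039362870743317464), np.float64(0.6869158878504673), 51, 0.015), (np.float64(0.040278286341999266), np.float64(0.660436137071651), 48, 0.005), (np.float64(0.05217868912486269), np.float64(0.6947040498442367), 51, 0.01), (np.float64(0.056389600878798976), np.float64(0.6246105919003115), 45, 0), (np.float64(0.08495056755767118), np.float64(0.6573208722741433), 45, -0.005), (np.float64(0.08513365067740754), np.float64(0.6728971962616822), 48, 0)]
[(np.float64(0.2984254851702673), np.float64(0.04672897196261682), 75, -0.02), (np.float64(0.38191138777004763), np.float64(0.04672897196261682), 78, -0.02), (np.float64(0.30007323324789453), np.float64(0.04984423676012461), 75, -0.015), (np.float64(0.48736726473819114), np.float64(0.04984423676012461), 81, -0.01), (np.float64(0.2292200659099231), np.float64(0.0514018691588785), 72, -0.02), (np.float64(0.38465763456609303), np.float64(0.0514018691588785), 78, -0.015)]
[(np.float64(0.16770413767850603), np.float64(0.06230529595015576), 69, -0.02), (np.float64(0.17356279751006956), np.float64(0.06386292834890965), 69, -0.015), (np.float64(0.1785060417429513), np.float64(0.06697819314641744), 69, -0.01), (np.float64(0.1849139509337239), np.float64(0.06230529595015576), 69, -0.005), (np.float64(0.1812522885389967), np.float64(0.07165109034267912), 69, 0), (np.float64(0.18711094837056022), np.float64(0.07009345794392523), 69, 0.005), (np.float64(0.1887586964481875), np.float64(0.08255451713395638), 69, 0.015), (np.float64(0.19296960820212378), np.float64(0.0794392523364486), 69, 0.01)]
```

```bash
python3 - <<'E'
import tilt; from tilt import *
f=grab_frame('scene');w=grab_frame('wrist'); tilt.s=state(); tilt.T=rot(tilt.s)
a=f['pixels'][180:270,280:390]; a=cv2.resize(a,None,fx=4,fy=4,interpolation=cv2.INTER_CUBIC)
b=w['pixels'][200:345,140:380]; b=cv2.resize(b,(360,218),interpolation=cv2.INTER_CUBIC)
im=np.zeros((360,800,3),np.uint8); im[:,:440]=a; im[:218,440:]=b
cv2.imwrite('pics/c5.png',im[...,::-1])
E
```

```text
(no output)
```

View pics/c5.png

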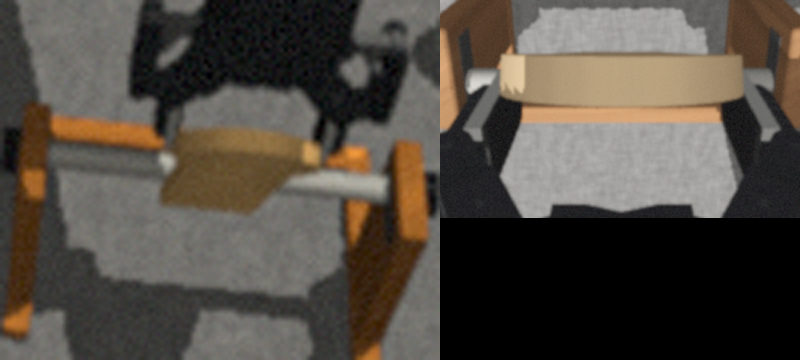

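```bash
python3 - <<'E'
from h import *
from scipy.optimize import least_squares
f=dict(np.load('w3.npz')); p=np.array([.624,.1956,.3251]); ex=np.array([np.cos(-.0615),np.sin(-.0615),0])
for e in(-.01,-.005,0,.005,.01): print(e,proj(f,p+ex*(.04+e)+[0,0,.0026])[0].round(1))
print('obs v~194')
w=grab_frame('wrist'); s=state();T=rot(s);p=s['tool_pos']; rgo(.16,.26)
g=cv2.cvtColor(w['pixels'],cv2.COLOR_RGB2GRAY).astype(int); print(g[228:280,255])
def res(x,full=False):
    th,dx,dz=x; u=np.array([np.cos(th),0,-np.sin(th)]); n=np.array([-np.sin(th),0,-np.cos(th)])
    h=p+T@np.array([dx,0,-dz])
    b=proj(w,[h+T@(.04*u-.006*n),h+T@(.04*u+.006*n)])[:,1]
    wd=proj(w,[h+T@np.array([0,-.04,0]),h+T@np.array([0,.04,0])]); wd=wd[1,0]-wd[0,0]
    hx=.161+dx; hz=p[2]+dz; bn=(.095-hx)*np.sin(th)-(.125-hz)*np.cos(th)
    return np.array([b[0]-236.5,b[1]-271,(bn+.015)*1000,(wd-160)*.3])
for t0 in(50,57,63,70):
    o=least_squares(res,[np.radians(t0),0,0],x_scale=[.1,.01,.01]); print(t0,np.degrees(o.x[0]).round(1),(o.x[1:]*1e3).round(1),o.fun.round(2))
E
```

```text
-0.01 [265.1 219.5]
-0.005 [265.1 209.9]
0 [265.2 200.2]
0.005 [265.3 190.1]
0.01 [265.3 179.8]
obs v~194
t=10.50 pos [0.7191 0.1892 0.2588] yaw -0.0624 F [ 1.9  1.4 -2.4] w 0.894 g 71.1
-> d mm [-2.3 -0.6 -1.2] turn 0.0004
rest pos x 162.3 y -0.6 z 258.8 mm tq [-0.02 -0.25  0.04]
[164 166 166 165 165 155 136 116 112 135 156 164 165 166 164 166 166 167
 167 167 167 166 165 165 167 165 163 166 166 166 166 167 167 166 166 166
 166 166 165 165 166 164 155 155 168 177 177 171 173 176 174 176]
50 64.7 [16.   4.5] [-0.08  0.08 -0.   -0.09]
57 64.7 [16.   4.5] [-0.08  0.08 -0.   -0.09]
63 64.7 [16.   4.5] [-0.08  0.08 -0.   -0.09]
70 64.7 [16.   4.5] [-0.08  0.08 -0.   -0.09]
```

apply_moves([
  {"dx":15,"dy":0,"dz":0,"turn":0,"jaw":0.3},
  {"dx":38,"dy":0,"dz":0,"turn":0,"jaw":0.3},
  {"dx":60,"dy":0,"dz":-10,"turn":0,"jaw":0.3},
  {"dx":62,"dy":0,"dz":-40,"turn":0,"jaw":0.3},
  {"dx":62,"dy":0,"dz":-70,"turn":0,"jaw":0.3},
])

```text
time: 10.92
tool_pos: [0.7807, 0.1848, 0.325]
tool_rot: [0.001, 0.999, -0.031, -0.004]
contact_force: [0.0, 0.1, -0.8]
gripper_width: 0.886
grasp_force: 71.0
```

apply_moves([
  {"dx":0,"dy":0,"dz":-20,"turn":0,"jaw":0.3},
  {"dx":-20,"dy":0,"dz":-25,"turn":0,"jaw":0.3},
  {"dx":-50,"dy":0,"dz":-25,"turn":0,"jaw":0.3},
  {"dx":-80,"dy":0,"dz":-25,"turn":0,"jaw":0.3},
  {"dx":-110,"dy":0,"dz":-25,"turn":0,"jaw":0.3},
])

```text
time: 11.33
tool_pos: [0.6697, 0.1922, 0.3539]
tool_rot: [0.0, 1.0, -0.031, -0.001]
contact_force: [-0.5, -0.4, -1.6]
gripper_width: 0.892
grasp_force: 71.3
```

```bash
python3 - <<'E'
from h import *
f=grab_frame('scene');w=grab_frame('wrist')
rgo(.072,.23)
g=cv2.cvtColor(w['pixels'],cv2.COLOR_RGB2GRAY).astype(int); print(g[205:300,255])
E
```

```text
t=11.43 pos [0.667  0.193  0.3534] yaw -0.0606 F [ 0.8 -0.9 -0.7] w 0.888 g 71.4
-> d mm [-37.4  -0.2 123.5] turn 0.0022
rest pos x 110.0 y -0.1 z 353.4 mm tq [ 0.02 -0.1   0.02]
[161 160 159 160 162 159 139 108  87  90 125 158 173 173 171 170 172 169
 171 164 159 159 160 159 159 158 160 157 159 158 159 158 159 158 158 159
 160 159 157 159 159 161 158 158 159 157 157 160 161 160 160 156 156 152
 150 154 159 159 159 156 154 152 154 153 154 151 152 150 154 154 154 158
 160 163 162 164 165 165 165 164 160 157 156 159 158 140 108  93  91  88
  89  88  90  90  92]
```

```bash
python3 - <<'E'
from h import *
f=grab_frame('scene');w=grab_frame('wrist'); t=grab_frame('top'); rgo(.072,.23)
c=proj(f,state()['tool_pos'])[0].astype(int); ct=proj(t,state()['tool_pos'])[0].astype(int); print(c,ct)
a=cv2.resize(f['pixels'][c[1]-50:c[1]+60,c[0]-55:c[0]+55],(440,440),interpolation=cv2.INTER_CUBIC)
b=cv2.resize(w['pixels'][180:345,140:380],(360,248),interpolation=cv2.INTER_CUBIC)
d=cv2.resize(t['pixels'][ct[1]-30:ct[1]+32,ct[0]-60:ct[0]+60],(360,186),interpolation=cv2.INTER_CUBIC)
im=np.zeros((440,800,3),np.uint8); im[:,:440]=a; im[:248,440:]=b; im[250:436,440:]=d
cv2.imwrite('pics/c6.png',im[...,::-1])
E
```

```text
t=11.58 pos [0.6713 0.1923 0.3545] yaw -0.0622 F [-0.9 -0.7 -1. ] w 0.891 g 72.7
-> d mm [-42.3  -0.6 124.5] turn 0.0006
rest pos x 114.3 y -0.5 z 354.5 mm tq [ 0.05 -0.01  0.01]
[347 169] [165 107]
```

View pics/c6.png

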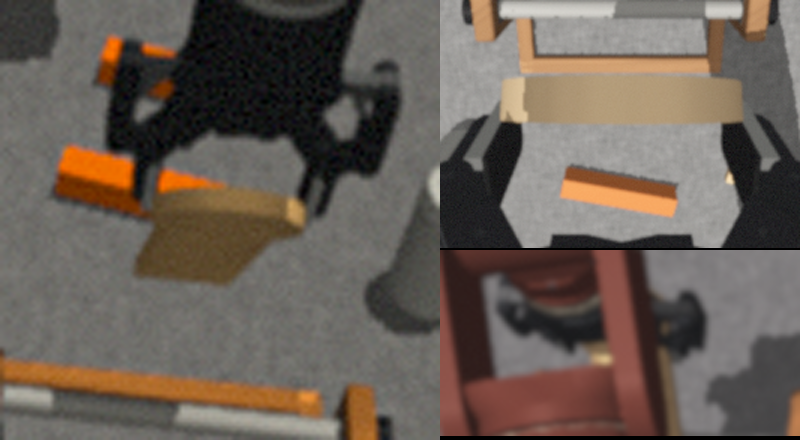

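```bash
python3 - <<'E'
from h import *
from scipy.optimize import least_squares
f=grab_frame('scene');w=grab_frame('wrist'); s=state();T=rot(s);p=s['tool_pos']; rgo(.072,.23)
P=np.round(w['pixels'][:,255].astype(int)); sat=P[:,0]-P[:,2]; print(sat[220:275])
def res(x):
    th,dx,dz,dy=x; u=np.array([np.cos(th),0,-np.sin(th)]); n=np.array([-np.sin(th),0,-np.cos(th)]); y=np.array([0,1,0])
    h=p+T@np.array([dx,dy,-dz])
    b=proj(w,[h+T@(.04*u-.006*n),h+T@(.04*u+.006*n)])[:,1]
    ft=proj(f,[h+T@(-.185*u-.006*n+.03*y),h+T@(-.185*u-.006*n-.03*y)])
    hd=proj(f,[h+T@(.04*u+.006*n)])
    return np.r_[b-[230,262],(ft-[[325.8,187],[348.3,189.5]] if ft[0,0]<ft[1,0] else ft-[[348.3,189.5],[325.8,187]]).ravel(),hd[0,1]-165]
for t0 in(55,65,75):
    o=least_squares(res,[np.radians(t0),0,0,0],x_scale=[.1,.01,.01,.01]); print(np.degrees(o.x[0]).round(1),(o.x[1:]*1e3).round(1),o.fun.round(1))
E
```

```text
t=11.68 pos [0.672  0.1921 0.3545] yaw -0.0626 F [-0.1  0.3 -1.1] w 0.886 g 72.6
-> d mm [-43.   -0.7 124.5] turn 0.0002
rest pos x 115.0 y -0.7 z 354.5 mm tq [-0.02 -0.07 -0.02]
[79 93 96 97 95 96 97 95 94 81 64 56 58 58 58 58 57 57 59 58 58 58 58 58
 57 58 58 59 58 59 59 58 57 58 59 58 57 57 57 59 57 47 28 10  3  4  4  5
  4  5  4  5  4  3  4]
58.6 [12.7  2.4 -0.6] [-0.5  0.7 -0.7  0.1  0.5 -0.1  1.7]
58.6 [12.7  2.4 -0.6] [-0.5  0.7 -0.7  0.1  0.5 -0.1  1.7]
58.6 [12.7  2.4 -0.6] [-0.5  0.7 -0.7  0.1  0.5 -0.1  1.7]
```

apply_moves([
  {"dx":30,"dy":-0.5,"dz":0,"turn":0,"jaw":0.3},
  {"dx":62,"dy":-0.5,"dz":0,"turn":0,"jaw":0.3},
  {"dx":95,"dy":-0.5,"dz":0,"turn":0,"jaw":0.3},
  {"dx":107,"dy":-0.5,"dz":20,"turn":0,"jaw":0.3},
  {"dx":107,"dy":-0.5,"dz":50,"turn":0,"jaw":0.3},
])

```text
time: 12.1
tool_pos: [0.7828, 0.1851, 0.3072]
tool_rot: [-0.001, 0.999, -0.032, 0.004]
contact_force: [1.0, 1.4, -2.0]
gripper_width: 0.887
grasp_force: 73.1
```

apply_moves([
  {"dx":0,"dy":0,"dz":30,"turn":0,"jaw":0.3},
  {"dx":0,"dy":0,"dz":50,"turn":0,"jaw":0.3},
  {"dx":-20,"dy":0,"dz":50,"turn":0,"jaw":0.3},
  {"dx":-38,"dy":0,"dz":50,"turn":0,"jaw":0.3},
  {"dx":-50,"dy":0,"dz":50,"turn":0,"jaw":0.3},
])

```text
time: 12.52
tool_pos: [0.7277, 0.189, 0.2525]
tool_rot: [0.0, 1.0, -0.031, -0.001]
contact_force: [0.7, 0.8, -2.0]
gripper_width: 0.884
grasp_force: 72.5
```

```bash
python3 -c "
from h import *
rgo(.140,.255)"
```

```text
t=12.52 pos [0.7277 0.189  0.2525] yaw -0.0627 F [ 0.7  0.8 -2. ] w 0.884 g 72.5
-> d mm [-30.9  -0.2  -2.4] turn 0.0001
rest pos x 170.8 y -0.2 z 252.5 mm tq [ 0.02 -0.1   0.02]
```

apply_moves([
  {"dx":-10,"dy":0,"dz":0,"turn":0,"jaw":0.3},
  {"dx":-20,"dy":0,"dz":-1,"turn":0,"jaw":0.3},
  {"dx":-28,"dy":0,"dz":-2,"turn":0,"jaw":0.3},
  {"dx":-34,"dy":0,"dz":-2,"turn":0,"jaw":0.3},
  {"dx":-34,"dy":0,"dz":-2,"turn":0,"jaw":0.3},
])

```text
time: 12.93
tool_pos: [0.6943, 0.1912, 0.2569]
tool_rot: [0.0, 1.0, -0.031, 0.001]
contact_force: [1.7, -0.9, -1.9]
gripper_width: 0.886
grasp_force: 70.7
```

```bash
python3 -c "
from h import *
f=grab_frame('wrist');f=grab_frame('wrist');rgo(.140,.255)
P=f['pixels'][:,255].astype(int); print((P[:,0]-P[:,2])[205:285])"
```

```text
t=13.03 pos [0.6947 0.1911 0.2567] yaw -0.0624 F [ 2.8 -0.2 -1.3] w 0.883 g 70.7
-> d mm [ 2.2 -0.2  1.7] turn 0.0004
rest pos x 137.8 y -0.2 z 256.7 mm tq [-0.11 -0.58  0.05]
[ 4  4  3  5  4  5 13 29 43 45 45 46 43 44 43 45 46 44 44 45 45 46 46 47
 44 46 44 44 45 47 44 42 43 44 45 47 42 45 45 43 45 46 45 46 45 44 47 49
 51 58 59 61 59 59 59 60 59 59 58 58 59 58 58 60 59 60 60 59 59 60 58 58
 59 60 58 59 60 60 57 60]
```

apply_moves([
  {"dx":-4,"dy":0,"dz":0,"turn":0,"jaw":0.3},
  {"dx":-4,"dy":0,"dz":0,"turn":0,"jaw":0.3},
  {"dx":15,"dy":0,"dz":-5,"turn":0,"jaw":0.3},
  {"dx":40,"dy":0,"dz":-20,"turn":0,"jaw":0.3},
  {"dx":60,"dy":0,"dz":-50,"turn":0,"jaw":0.3},
])

```text
time: 13.45
tool_pos: [0.7522, 0.1875, 0.3]
tool_rot: [0.001, 0.999, -0.031, -0.006]
contact_force: [0.7, 0.6, -2.7]
gripper_width: 0.878
grasp_force: 71.4
```

```bash
python3 - <<'E'
from h import *
w=grab_frame('wrist');f=grab_frame('scene');w=grab_frame('wrist');rgo(.09,.36)
P=w['pixels'][:,255].astype(int); print((P[:,0]-P[:,2])[190:310])
g=spotter.outline_of(f,'panel'); uv=proj(f,state()['tool_pos'])[0]; print(uv)
for d in g: 
    if abs(d['extent'][0]-uv[0])<60:
        m=d['region']; print(d['conf'],np.round(d['extent'],1))
        for v in range(int(d['extent'][1]),int(d['extent'][3])+1,2):
            r=np.where(m[v])[0]
            if len(r): print(v,r.min(),r.max(),end='; ')
np.savez('w7.npz',pixels=w['pixels'],mtx=w['mtx'],camera_from_world=w['camera_from_world'])
np.savez('f7.npz',pixels=f['pixels'],mtx=f['mtx'],camera_from_world=f['camera_from_world'])
E
```

```text
t=13.60 pos [0.7553 0.1876 0.3091] yaw -0.0628 F [-0.  -0.3 -1.4] w 0.886 g 70.8
-> d mm [-108.3    0.   -51.2] turn 0.0000
rest pos x 198.5 y 0.1 z 309.1 mm tq [0.02 0.02 0.  ]
[ 4  4  3  3  2  3  3  3  4  3  3  3  3  3  4  4  3  4  3  2  2  3  2  1
  3  3  2  4  5  5  3  4  5  4  3  5  3  5 13 27 42 42 43 42 43 42 43 44
 48 55 57 58 57 58 58 58 59 58 59 60 59 58 58 57 61 58 59 57 58 57 59 58
 61 59 59 59 59 58 58 59 59 59 56 68 86 95 94 94 95 95 95 94 77 42 13  5
  4  4  4  4  5  4  4  4  3  5  4  2  6  4  4  4  5  5  4  3  4  3  3  5]
[344.4272155  213.53138762]
0.95 [322.1 212.6 365.2 236. ]
212 330 353; 214 327 359; 216 326 363; 218 326 364; 220 326 365; 222 326 364; 224 325 363; 226 325 357; 228 324 355; 230 322 353; 232 322 351; 234 322 348; 236 329 346;
```

```bash
cat > th.py <<'E'
from h import *
from scipy.optimize import least_squares
def solve(w,f,p,T,b_obs,foot_v,ft_obs,hd_v):
    def res(x):
        th,dx,dz,dy=x; u=np.array([np.cos(th),0,-np.sin(th)]); n=np.array([-np.sin(th),0,-np.cos(th)]); y=np.array([0,1,0])
        h=p+T@np.array([dx,dy,-dz]); r=[]
        r+=list(proj(w,[h+T@(.04*u-.006*n),h+T@(.04*u+.006*n)])[:,1]-b_obs)
        if foot_v: r.append(proj(w,[h+T@(-.185*u-.006*n)])[0,1]-foot_v)
        ft=proj(f,[h+T@(-.185*u-.006*n+.03*y),h+T@(-.185*u-.006*n-.03*y)]); ft=ft[np.argsort(ft[:,0])]
        r+=list((ft-ft_obs).ravel())+[proj(f,[h+T@(.04*u+.006*n)])[0,1]-hd_v]
        return np.array(r)
    o=least_squares(res,[1.1,.01,0,0],x_scale=[.1,.01,.01,.01],loss='soft_l1')
    th,dx,dz,dy=o.x; print('theta',np.degrees(th).round(1),'off',(o.x[1:]*1e3).round(1),'res',res(o.x).round(1))
    c,s=np.cos(th),np.sin(th); fb=np.array([dx-.185*c+.006*s,dz-.185*s-.006*c])*1e3
    print('foot back edge rel TCP',fb.round(1),'front',(fb-12*np.array([s,-c])).round(1))
E
python3 - <<'E'
from th import *
s=state(); w=dict(np.load('w7.npz'));f=dict(np.load('f7.npz'))
for ft in([[322.5,234.5],[346.5,237]],[[322,233.5],[347,236]]):
  for fv in(229,None): solve(w,f,s['tool_pos'],rot(s),np.array([238,272.5]),fv,np.array(ft),212.6)
E
```

```text
theta 66.5 off [19.   8.6 -2.4] res [-0.  -0.1  0.3 -0.2  0.2  0.2  0.4 -1. ]
foot back edge rel TCP [ -49.4 -163.4] front [ -60.4 -158.6]
theta 66.2 off [18.5  8.2 -2.5] res [ 0.1 -0.2 -0.1 -0.1  0.2  0.1 -1. ]
foot back edge rel TCP [ -50.5 -163.6] front [ -61.5 -158.8]
theta 66.3 off [19.3  9.5 -2.1] res [-0.2  0.1  0.9  0.3  0.9 -0.3  1.1 -1.1]
foot back edge rel TCP [ -49.6 -162.3] front [ -60.6 -157.4]
theta 65.6 off [18.2  8.4 -2.3] res [ 0.  -0.2  0.4 -0.1 -0.3  0.1 -1. ]
foot back edge rel TCP [ -52.7 -162.6] front [ -63.7 -157.6]
```

apply_moves([
  {"dx":0,"dy":0,"dz":-25,"turn":0,"jaw":0.3},
  {"dx":-5,"dy":0,"dz":-46,"turn":0,"jaw":0.3},
  {"dx":-30,"dy":0,"dz":-46,"turn":0,"jaw":0.3},
  {"dx":-60,"dy":0,"dz":-46,"turn":0,"jaw":0.3},
  {"dx":-90,"dy":0,"dz":-46,"turn":0,"jaw":0.3},
])

```text
time: 14.07
tool_pos: [0.6616, 0.1933, 0.3499]
tool_rot: [0.0, 1.0, -0.031, -0.002]
contact_force: [-0.2, -0.8, -0.6]
gripper_width: 0.88
grasp_force: 70.7
```

apply_moves([
  {"dx":-25,"dy":0,"dz":0,"turn":0,"jaw":0.3},
  {"dx":-43,"dy":0,"dz":15,"turn":0,"jaw":0.3},
  {"dx":-43,"dy":0,"dz":40,"turn":0,"jaw":0.3},
  {"dx":-43,"dy":0,"dz":65,"turn":0,"jaw":0.3},
  {"dx":-43,"dy":0,"dz":85,"turn":0,"jaw":0.3},
])

```text
time: 14.48
tool_pos: [0.618, 0.1961, 0.2632]
tool_rot: [0.0, 1.0, -0.031, -0.003]
contact_force: [0.6, 0.1, -2.1]
gripper_width: 0.876
grasp_force: 72.5
```

```bash
python3 - <<'E'
from th import *
w=grab_frame('wrist');f=grab_frame('scene');w=grab_frame('wrist');rgo(.064,.175)
P=w['pixels'][:,255].astype(int); print((P[:,0]-P[:,2])[215:290])
g=spotter.outline_of(f,'panel'); uv=proj(f,state()['tool_pos'])[0]; print(uv)
for d in g: 
    if abs(d['extent'][0]-uv[0])<60:
        m=d['region']; print(d['conf'],np.round(d['extent'],1))
        for v in range(int(d['extent'][1]),int(d['extent'][3])+1,2):
            r=np.where(m[v])[0]
            if len(r): print(v,r.min(),r.max(),end='; ')
E
```

```text
t=14.63 pos [0.6183 0.1958 0.263 ] yaw -0.0618 F [-0.8 -0.8 -1. ] w 0.881 g 71.9
-> d mm [ 3.5 -0.6 87.9] turn 0.0010
rest pos x 61.2 y -0.4 z 263.0 mm tq [-0.01 -0.04 -0.03]
[97 96 98 99 93 66 25  6  5  5  4  5  4  6 10 25 40 44 42 44 47 45 52 58
 60 61 59 61 60 62 60 60 60 61 61 59 61 61 61 59 59 59 60 59 61 60 59 59
 61 58 60 60 60 60 59 53 34 12  4  4  4  3  3  4  3  4  5  3  3  4  3  4
  3  3  4]
[341.24900281 178.06473461]
0.88 [323.2 175.8 361.7 207.2]
177 327 350; 179 325 356; 181 325 358; 183 325 358; 185 325 358; 187 325 358; 189 325 356; 191 324 351; 193 323 350; 195 322 348; 197 321 347; 199 321 346; 201 321 344; 203 329 343;
```

apply_moves([
  {"dx":3,"dy":-0.5,"dz":22,"turn":0,"jaw":0.3},
  {"dx":3,"dy":-0.5,"dz":45,"turn":0,"jaw":0.3},
  {"dx":3,"dy":-0.5,"dz":65,"turn":0,"jaw":0.3},
  {"dx":3,"dy":-0.5,"dz":78,"turn":0,"jaw":0.3},
  {"dx":3,"dy":-0.5,"dz":85,"turn":0,"jaw":0.3},
])

```text
time: 15.1
tool_pos: [0.6238, 0.1962, 0.1814]
tool_rot: [0.0, 1.0, -0.031, -0.001]
contact_force: [-0.1, 0.1, -1.4]
gripper_width: 0.878
grasp_force: 72.3
```

```bash
python3 - <<'E'
from th import *
w=grab_frame('wrist');f=grab_frame('scene');w=grab_frame('wrist');rgo(.064,.163)
P=w['pixels'][:,255].astype(int); print((P[:,0]-P[:,2])[190:290])
s=state();T=rot(s);p=s['tool_pos']
# where strip inner top edge would be at col 255, bar
c,sn=np.cos(YAW),np.sin(YAW)
for x,z in((0,.014),(0,0),(-.02,.014),(.086,.125),(.104,.125)): print(x,z,proj(w,[O[0]+c*x,O[1]+sn*x,z])[0].round(1))
E
```

```text
t=15.25 pos [0.6246 0.1963 0.1832] yaw -0.0622 F [-0.  -0.6 -0.8] w 0.880 g 72.1
-> d mm [-3.5  0.6 20.2] turn 0.0006
rest pos x 67.5 y 0.6 z 183.2 mm tq [-0.02  0.01  0.04]
[ 7  5  5  5  6  6  5  4  6  5  5  4  4  3  2  4  2  2  2  2  3  1  2  3
  3  2  3  2  1  1  3  4  2  3  3  1  2  1  4 19 37 43 46 45 46 47 48 54
 58 60 61 60 61 59 61 60 60 61 61 60 61 60 61 62 62 62 61 62 60 60 62 60
 61 61 60 62 61 60 61 59 54 33 11  5  4  5  4  4  3  4  3  4  4  4  3  4
  3  5  4  4]
0 0.014 [260.8 239. ]
0 0 [260.8 233.9]
-0.02 0.014 [260.8 253.6]
0.086 0.125 [261.  201.5]
0.104 0.125 [261.  176.9]
```

apply_moves([
  {"dx":-3,"dy":0.5,"dz":6,"turn":0,"jaw":0.3},
  {"dx":-3,"dy":0.5,"dz":11,"turn":0,"jaw":0.3},
  {"dx":-3,"dy":0.5,"dz":14,"turn":0,"jaw":0.3},
  {"dx":-3,"dy":0.5,"dz":16,"turn":0,"jaw":0.3},
  {"dx":-3,"dy":0.5,"dz":16,"turn":0,"jaw":0.3},
])

```text
time: 15.67
tool_pos: [0.6235, 0.1959, 0.1693]
tool_rot: [-0.0, 1.0, -0.031, 0.003]
contact_force: [1.9, -0.5, 4.4]
gripper_width: 0.881
grasp_force: 71.7
```

```bash
python3 - <<'E'
from th import *
w=grab_frame('wrist');rgo(.064,.163)
P=w['pixels'][:,255].astype(int); d=(P[:,0]-P[:,2]); print(d[220:245]); 
v=220+np.argmax(d[220:]>22)-.3
for z in(0,.003,.006): 
    q=unproj(w,[255,v],z)[0][:2]-O; print(v,z,1000*(np.cos(YAW)*q[0]+np.sin(YAW)*q[1]))
E
```

```text
t=15.72 pos [0.6234 0.1959 0.1693] yaw -0.0623 F [2.7 0.2 5.1] w 0.876 g 71.7
-> d mm [-2.4  0.1  6.3] turn 0.0005
rest pos x 66.3 y 0.1 z 169.3 mm tq [-0.22 -0.46  0.01]
[ 5  1  2  2  2  1  2  1  1  3  7 23 40 45 46 51 57 59 60 61 60 61 60 60
 60]
230.7 0 11.509071902456354
230.7 0.003 12.886028513441044
230.7 0.006 14.262985124425736
```

apply_moves([
  {"dx":0,"dy":0,"dz":-5,"turn":0,"jaw":0.3},
  {"dx":7,"dy":0,"dz":-5,"turn":0,"jaw":0.3},
  {"dx":7,"dy":0,"dz":-3,"turn":0,"jaw":0.3},
  {"dx":7,"dy":0,"dz":-1,"turn":0,"jaw":0.3},
  {"dx":7,"dy":0,"dz":-1,"turn":0,"jaw":0.3},
])

```text
time: 16.13
tool_pos: [0.6304, 0.1954, 0.1695]
tool_rot: [-0.0, 1.0, -0.031, 0.003]
contact_force: [3.5, -0.8, 6.2]
gripper_width: 0.877
grasp_force: 72.3
```

```bash
python3 - <<'E'
from th import *
w=grab_frame('wrist');w=grab_frame('wrist');rgo(.064,.163)
P=w['pixels'][:,255].astype(int); d=(P[:,0]-P[:,2]); print(d[220:282]); 
E
```

```text
t=16.23 pos [0.6303 0.1954 0.1696] yaw -0.0623 F [ 2.7 -0.5  5.5] w 0.882 g 72.4
-> d mm [-9.3 -0.   6.5] turn 0.0005
rest pos x 73.2 y -0.0 z 169.6 mm tq [-0.19 -0.54  0.05]
[ 3  2  3  2  4  2  3  3  2  7 21 39 44 48 47 47 48 56 60 61 61 60 60 62
 61 61 61 60 62 60 61 61 61 61 60 60 60 61 59 61 60 60 60 60 61 60 61 62
 61 58 44 23  8  3  4  4  6  5  4  5  4  3]
```

apply_moves([
  {"dx":2.5,"dy":0,"dz":0.8,"turn":0,"jaw":0.3},
  {"dx":5,"dy":0,"dz":1.7,"turn":0,"jaw":0.3},
  {"dx":7.5,"dy":0,"dz":2.6,"turn":0,"jaw":0.3},
  {"dx":10,"dy":0,"dz":3.6,"turn":0,"jaw":0.3},
  {"dx":10,"dy":0,"dz":3.6,"turn":0,"jaw":0.3},
])

```text
time: 16.65
tool_pos: [0.6402, 0.1947, 0.1655]
tool_rot: [-0.0, 1.0, -0.031, 0.002]
contact_force: [1.7, -1.1, 5.3]
gripper_width: 0.877
grasp_force: 68.3
```

```bash
python3 - <<'E'
from th import *
w=grab_frame('wrist');w=grab_frame('wrist');rgo(.088,.1635)
P=w['pixels'][:,255].astype(int); d=(P[:,0]-P[:,2]); print(d[220:282]); 
E
```

```text
t=16.75 pos [0.64   0.1948 0.1656] yaw -0.0623 F [ 2.6 -0.1  5.6] w 0.880 g 68.3
-> d mm [ 5.  -0.   2.1] turn 0.0005
rest pos x 83.0 y -0.0 z 165.6 mm tq [-0.17 -0.38 -0.01]
[ 7  6  7  5  6  5  5  7 12 32 51 59 61 60 61 60 61 61 60 60 61 62 61 61
 59 60 61 61 60 61 61 60 61 60 60 58 61 60 60 61 61 62 73 86 96 99 99 97
 97 97 99 96 80 40 10  4  4  4  4  4  4  4]
```

apply_moves([
  {"dx":1.5,"dy":0,"dz":0.7,"turn":0,"jaw":0.3},
  {"dx":3,"dy":0,"dz":1.4,"turn":0,"jaw":0.3},
  {"dx":4.5,"dy":0,"dz":2.1,"turn":0,"jaw":0.3},
  {"dx":6,"dy":0,"dz":2.8,"turn":0,"jaw":0.3},
  {"dx":6,"dy":0,"dz":2.8,"turn":0,"jaw":0.3},
])

```text
time: 17.17
tool_pos: [0.6427, 0.1949, 0.1626]
tool_rot: [-0.0, 1.0, -0.031, -0.003]
contact_force: [-9.9, -1.7, 11.7]
gripper_width: 0.874
grasp_force: 68.6
```

```bash
python3 - <<'E'
from th import *
w=grab_frame('wrist');rgo(.088,.1635)
P=w['pixels'][:,255].astype(int); d=(P[:,0]-P[:,2]); print(d[200:282]); 
E
```

```text
t=17.22 pos [0.6426 0.1949 0.1626] yaw -0.0616 F [-9.4 -1.2 11.8] w 0.877 g 68.4
-> d mm [ 2.4  0.3 -0.9] turn 0.0012
rest pos x 85.6 y 0.3 z 162.6 mm tq [0.07 1.57 0.13]
[  4   2   2   2   4   3   2   2   2   3   2   2   6   6   4   4   5   6
   4   6   6  12  30  49  59  58  59  60  60  58  60  60  59  59  61  59
  60  60  60  60  60  61  60  60  61  60  59  57  62  60  60  60  60  60
  59  57  55  57  63  66  81  93  96  99  98  97  97  98  98  98  99 100
 101  92  64  24   6   5   3   4   3   4]
```

apply_moves([
  {"dx":0.5,"dy":0,"dz":0,"turn":0,"jaw":0.3},
  {"dx":0.5,"dy":0,"dz":0,"turn":0,"jaw":0.3},
  {"dx":0.5,"dy":0,"dz":0,"turn":0,"jaw":0.3},
  {"dx":0.5,"dy":0,"dz":0,"turn":0,"jaw":0.3},
  {"dx":0.5,"dy":0,"dz":0,"turn":0,"jaw":0.3},
])

```text
time: 17.63
tool_pos: [0.6427, 0.1949, 0.1626]
tool_rot: [-0.0, 1.0, -0.031, -0.003]
contact_force: [-11.1, -2.0, 12.1]
gripper_width: 0.879
grasp_force: 68.7
```

```bash
python3 - <<'E'
from th import *
f=grab_frame('scene');t=grab_frame('top');rgo(.088,.1635)
c,sn=np.cos(YAW),np.sin(YAW); W=lambda x,y,z:[O[0]+c*x-sn*y,O[1]+sn*x+c*y,z]
for d in spotter.outline_of(f,'panel'):
    e=d['extent']; uv=proj(f,state()['tool_pos'])[0]
    if abs(e[0]-uv[0])<60:
        m=d['region']; print(d['conf'],np.round(e,1))
        for v in range(int(e[1]),int(e[3])+1,2):
            r=np.where(m[v])[0]
            if len(r): print(v,r.min(),r.max(),end='; ')
th=np.radians(59.3); fb=np.array([10.4e-3,0]); u=np.array([np.cos(th),np.sin(th)]); n=np.array([np.sin(th),-np.cos(th)])
print('\nexpected foot back corners',[proj(f,W(fb[0],y,0))[0].round(1).tolist() for y in(.03,-.03)])
h=fb+u*.185; print('head c back',proj(f,W(h[0],0,h[1])).round(1)); hd=fb+u*.225
print('head end back',proj(f,W(hd[0],0,hd[1])).round(1),'front',proj(f,W(*(hd-.012*n)[[0]],0,(hd-.012*n)[1])).round(1),'head sides',[proj(f,W(h[0],y,h[1]))[0].round(1).tolist() for y in(.04,-.04)],'bar ends',[proj(f,W(.095,y,.125))[0].round(1).tolist() for y in(.1,-.1)])
E
```

```text
t=17.73 pos [0.6427 0.1949 0.1626] yaw -0.0615 F [-10.7  -1.6  11.8] w 0.880 g 68.7
-> d mm [ 2.4  0.3 -0.9] turn 0.0013
rest pos x 85.6 y 0.3 z 162.6 mm tq [0.03 1.75 0.09]
0.79 [319.4 212.5 351.4 221.3]
212 324 334; 214 321 347; 216 321 350; 218 324 350; 
expected foot back corners [[337.3, 224.4], [316.9, 222.2]]
head c back [[334.6 218.3]]
head end back [[336.5 217. ]] front [[336.9 212.1]] head sides [[350.6, 220.0], [318.6, 216.6]] bar ends [[371.9, 227.0], [294.2, 218.6]]
```

apply_moves([
  {"dx":0,"dy":0,"dz":0,"turn":0,"jaw":0.3},
  {"dx":0,"dy":0,"dz":0,"turn":0,"jaw":0.3},
  {"dx":0,"dy":0,"dz":0,"turn":0,"jaw":0},
  {"dx":0,"dy":0,"dz":0,"turn":0,"jaw":0},
  {"dx":0,"dy":0,"dz":0,"turn":0,"jaw":0},
])

```text
time: 18.2
tool_pos: [0.6443, 0.1944, 0.1601]
tool_rot: [0.0, 1.0, -0.031, -0.001]
contact_force: [-1.1, 0.1, 0.1]
gripper_width: 0.998
grasp_force: 0.0
```

```bash
python3 - <<'E'
from th import *
w=grab_frame('wrist');rgo(.0856,.1626)
d=[q for q in spotter.outline_of(w,'panel') if abs((q['extent'][0]+q['extent'][2])/2-260)<40]
for q in d: print(q['conf'],np.round(q['extent'],1))
P=w['pixels'][:,255].astype(int); print((P[:,0]-P[:,2])[200:282]); 
s=state();T=rot(s);print([proj(w,s['tool_pos']+T@np.array([.0,y,-.01]))[0].round(1).tolist() for y in(-.0425,.0425)])
E
```

```text
t=18.25 pos [0.6444 0.1944 0.1601] yaw -0.0623 F [0.2 0.5 0.5] w 0.997 g 0.0
-> d mm [-1.8 -0.2 -2.5] turn 0.0005
rest pos x 87.3 y -0.2 z 160.1 mm tq [ 0.04 -0.05 -0.01]
0.94 [176.6 232.2 341.6 269. ]
[ 1  3  2  2  4  1  3  3  2  2  3  3  2  1  4  6  6  6  7  5  6  8  6  5
  7  7  6  8  8  6  6  7 11 30 50 58 60 59 59 60 60 61 59 60 61 60 59 58
 61 60 60 60 60 59 59 60 60 60 58 60 61 60 59 61 61 61 68 82 95 96 98 98
 97 98 99 98 95 73 34  9  5  3]
[[175.5, 280.9], [345.5, 280.7]]
```

apply_moves([
  {"dx":0,"dy":-0.4,"dz":-8,"turn":0,"jaw":0},
  {"dx":0,"dy":-0.4,"dz":-18,"turn":0,"jaw":0},
  {"dx":0,"dy":-0.4,"dz":-30,"turn":0,"jaw":0},
  {"dx":0,"dy":-0.4,"dz":-50,"turn":0,"jaw":0},
  {"dx":0,"dy":-0.4,"dz":-75,"turn":0,"jaw":0},
])

```text
time: 18.72
tool_pos: [0.6441, 0.1947, 0.2364]
tool_rot: [0.0, 1.0, -0.031, -0.001]
contact_force: [0.1, 0.2, -0.2]
gripper_width: 0.999
grasp_force: 0.0
```

apply_moves([
  {"dx":0,"dy":0,"dz":-30,"turn":0,"jaw":0},
  {"dx":-10,"dy":0,"dz":-60,"turn":0,"jaw":0},
  {"dx":-40,"dy":0,"dz":-90,"turn":0,"jaw":0},
  {"dx":-75,"dy":0,"dz":-100,"turn":0,"jaw":0},
  {"dx":-110,"dy":0,"dz":-100,"turn":0,"jaw":0},
])

```text
time: 19.13
tool_pos: [0.5356, 0.202, 0.3431]
tool_rot: [-0.001, 0.999, -0.031, 0.005]
contact_force: [0.1, 0.3, 0.3]
gripper_width: 1.0
grasp_force: 0.0
```

```bash
python3 - <<'E'
from fit import *
f=grab_frame('scene');w=grab_frame('wrist');t=grab_frame('top');f=grab_frame('scene');rgo(0,.3)
c,sn=np.cos(YAW),np.sin(YAW); W=lambda x,y,z:[O[0]+c*x-sn*y,O[1]+sn*x+c*y,z]
def pp(x):
    th,fx,y0=x; u=np.array([np.cos(th),np.sin(th)]); n=np.array([np.sin(th),-np.cos(th)])
    Q=lambda a,y,k:W(fx+u[0]*a-n[0]*k,y+y0,u[1]*a-n[1]*k)
    tt=np.linspace(0,6.28,40)
    return [np.array([Q(a,y,k) for a in(0,.185) for y in(-.03,.03) for k in(0,.012)]),np.array([Q(.185+.04*np.cos(q),.04*np.sin(q),k) for q in tt for k in(0,.012)])]
for nme,fr in(('scene',f),('wrist',w)):
  for d in spotter.outline_of(fr,'panel'):
    e=d['extent']; uv=proj(fr,W(.08,0,.12))[0]
    if abs((e[0]+e[2])/2-uv[0])<40 and abs((e[1]+e[3])/2-uv[1])<60:
        P=np.vstack([proj(fr,q) for q in pp([np.radians(59.3),.0104,0])])
        print(nme,d['conf'],np.round(e,1),'model',P.min(0).round(1),P.max(0).round(1))
        for th in(57,58,59,60,61):
            for fx in(.007,.0104,.014,.018):
                H=np.zeros((384*S,512*S),bool)
                for q in pp([np.radians(th),fx,0]): H|=hullmask(fr,q)>0
                H=H[::S,::S]; print(th,fx,round((H^d['region']).sum()/d['region'].sum(),3),end=' | ')
        print()
E
```

```text
t=19.33 pos [0.5347 0.2018 0.3378] yaw -0.0617 F [ 0.2 -0.4 -0.3] w 0.998 g 0.0
-> d mm [22.5  0.5 37.9] turn 0.0011
rest pos x -22.6 y 0.4 z 337.8 mm tq [-0.03 -0.01 -0.07]
scene 0.81 [318.7 211.3 351.  219.9] model [316.9 211.3] [351.2 224.4]
57 0.007 0.948 | 57 0.0104 1.267 | 57 0.014 1.556 | 57 0.018 1.866 | 58 0.007 0.707 | 58 0.0104 0.996 | 58 0.014 1.302 | 58 0.018 1.642 | 59 0.007 0.491 | 59 0.0104 0.767 | 59 0.014 1.052 | 59 0.018 1.366 | 60 0.007 0.707 | 60 0.0104 0.642 | 60 0.014 0.793 | 60 0.018 1.129 | 61 0.007 0.922 | 61 0.0104 0.845 | 61 0.014 0.784 | 61 0.018 0.862 | 
scene 0.17 [297.2 209.5 365.9 222.8] model [316.9 211.3] [351.2 224.4]
57 0.007 2.399 | 57 0.0104 2.347 | 57 0.014 2.332 | 57 0.018 2.321 | 58 0.007 2.585 | 58 0.0104 2.57 | 58 0.014 2.565 | 58 0.018 2.477 | 59 0.007 2.751 | 59 0.0104 2.772 | 59 0.014 2.751 | 59 0.018 2.715 | 60 0.007 2.99 | 60 0.0104 2.974 | 60 0.014 2.948 | 60 0.018 2.886 | 61 0.007 3.155 | 61 0.0104 3.145 | 61 0.014 3.145 | 61 0.018 3.124 | 
wrist 0.59 [220.1  22.5 301.4 148. ] model [222.1  24.1] [301.7 144. ]
57 0.007 0.067 | 57 0.0104 0.115 | 57 0.014 0.19 | 57 0.018 0.288 | 58 0.007 0.042 | 58 0.0104 0.068 | 58 0.014 0.139 | 58 0.018 0.237 | 59 0.007 0.088 | 59 0.0104 0.025 | 59 0.014 0.088 | 59 0.018 0.181 | 60 0.007 0.137 | 60 0.0104 0.062 | 60 0.014 0.038 | 60 0.018 0.124 | 61 0.007 0.193 | 61 0.0104 0.114 | 61 0.014 0.049 | 61 0.018 0.072 |
```

```bash
python3 -c "
from plant import ticket
print(ticket.job_done())"
```

```text
the job is handed in; nothing more can be done
None
```

The panel is leaning by itself on about the middle of the bar at about 59°, with its foot against the toe strip. I pressed it there at about 10–14 N (estimated from the wrist force) for over half a second, let go, and handed the job in about 19 s into the 54 s limit; no verdict came back.

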